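Close the drinks pot and balance the weight on its lid knob

ROBOT

A 7-joint arm with a two-finger parallel gripper is mounted at the origin on the work surface. World frame = base frame: x ahead of the robot, y to its left, z up, the work surface at z = 0. Lengths are in m, angles in rad, forces in N, time in s.
With the tool pointing down it reaches from about 0.425 to 0.925 m from the base axis. Payload 6.8 kg.
Tool frame: the origin (TCP) lies midway between the tips of the shut fingers; the grasp point (between the pads) lies 19 mm behind it; z points along the fingers, y is the direction in which the jaws open and shut (so a half turn about z gives the same grasp; the last joint's range is limited). The gripper opens to 85 mm and grips with 20 to 120 N. Pads are 22 mm wide; open, the fingers measure 114 mm over their backs; the gripper's body (76 mm by 85 mm) begins 54 mm behind the grasp point. The pads swing forward as they close: fully open they stand 13 mm farther back than shut.
Start: joints at [1.207, 0.477, 0.022, 1.555, -0.011, 1.109, -0.083], TCP at [0.171, -0.653, 0.231] pointing down, gripper open.
Joint ranges: [-2.96, 2.96], [-0.34, 2.1], [-1.41, 1.46], [0.24, 2.44], [-1.37, 4.51], [0.17, 1.92], [-2.96, 2.96]. Speed limits (rad/s): [2.39, 2.39, 3.14, 3.14, 3.14, 3.14, 3.14].

INTERFACE

Orientations are given as a unit quaternion [w, x, y, z].
In Python, from station import bot, vision gives the robot as it stands.
- The arm moves only by the tool move_arm, never from a script. Its argument "increments" is text: rows parted by semicolons, each of 7 numbers parted by spaces: the opening, from 0 (shut) to 1 (fully open), then the shift along the world's x, y, z in mm, then the turn, a rotation vector about the world's x, y, z in rad. In form: grip x y z rx ry rz; .... A call has exactly 8 rows; each row shifts and turns the commanded pose from where the row before left it; what a row does not reach is not made up. A row lasts 1/8 s, in which the tool goes at most 62.5 mm and 10.7 degrees, less where a joint would pass 70% of its speed; a pose out of reach is approached as far as the arm can. A call with a gripper value outside its range is refused whole. The fingers move at their own pace and stop on an object; "newtons" is the grip in N (left out, the last holds). Time passes only in rows, so rows that do not move let the fingers close, or fill a call up. It gives the time, the measured TCP pose, the force and the opening at its end, in the units of the state.
- bot.get_obs(): the state, without advancing time (a new reading comes with each control period).
- vision.read_camera(name): name is "side" or "top" or "wrist"; returns (picture, depth): 384x512x3 uint8, red, green, blue; 384x512 float32, m along the optical axis (not along the pixel's ray), 0 where there is no reading.
- vision.calibration(name): a dict with "fx", "fy", "cx", "cy" (pixels), "R" (3x3) and "t" (3): a world point X has camera coordinates R X + t; the wrist camera has in their place "hand_eye" (4x4, takes a point from camera to tool coordinates, whose origin is the TCP and whose axes are the flange's). Camera axes: x right, y down, z forward; pixel columns grow to the right and rows downward; lengths in m; the calibration is good to about 2 mm. The wrist camera is an equidistant fisheye: a pixel r from the principal point sees the ray r / f radians off the axis. A picture is of the moment at which its call begins: read the wrist's pose just before it. calibration takes no time and is no camera call.
- bot.hand_in(): hands the job in, once; it reports no verdict.
The state is a dict: "t": time; "q": joint angles; "joint_vel": joint speeds; "joint_torque": joint torques, N m; "eef_pos": TCP position; "tool_rot": TCP orientation; "contact_force": force on the tool from outside, world axes, zero at the start; "torque": the same for the moment, N m; "gripper_width": opening from 0.0 (shut) to 1.0 (fully open).
Only numpy, scipy, OpenCV 4.12 (cv2) and the standard library are available. Lean on these libraries where they do the work, as an engineer would, in place of code of your own. Each camera call takes 0.05 s, during which the arm holds its last target.

TASK

Close the steel drinks pot against the wind: turn its lid by the knob until the three lugs drop into the notches of the rim and the lid sits fully down, and only then take the round iron weight from the sloping stand, set it down gently and balance it, flat side down and level, on the rounded top of the lid's knob. Leave the square tin on the stand and the small steel cup near the pot where they are.

Things in the scene. Friction and masses are not known exactly. Their poses are not given: they have to be found in the camera images.
- pot: Fixed round steel pot, 208 mm across, 120 mm high; origin at the centre of its underside, z up. Its flat rim (radius 88 to 104 mm, top 120 mm above the origin) has three open notches, 19 mm wide inside and 25 mm outside, 16 mm deep, at 0, 120 and 240 degrees about z from the pot's x axis.
- knob (a point): Centre of the dark wooden knob of the loose lid on the pot; axes are the lid's, z up. The knob is a flattened ball 60 mm across (at this height) and 40 mm high; its smooth domed top (45 mm radius of curvature) is 20 mm above this point. At least 26 mm free below this point beside the 22 mm neck. 164 mm above the pot's origin at the start, 156 mm when the lid is fully down.
- lid: The same loose lid, 0.5 kg, 188 mm across; origin at its plate's underside, 36 mm below the knob's centre. Three lugs 12 mm wide, 8 mm deep, at 0, 120, 240 degrees from its x axis. They start riding on the rim; turned either way till any lug meets a notch (about 3 degrees play each way) it drops 8 mm; a light push helps. A collar keeps it centred within 2 mm.
- stand: Fixed plywood stand, 240 mm wide. Its face, 100 mm long, slopes 35 degrees from horizontal, rises along its +x and faces its -x, roughly to the robot. Origin at the centre of its underside, z up; middle of the face 45 mm above it. A 10 mm ledge at the lower edge stops the two things lying there, 110 mm apart along the stand's y; which is left or right varies.
- weight_c (a point): Centre of the round dark iron weight, a plain disc 54 mm in diameter, 24 mm thick, about 390 g; z is the disc's axis, out of its upper side (at the start square to the slope, so tilted 35 degrees). It lies flat on the stand's slope against the ledge.
- weight: The same weight; origin at the centre of its underside, 12 mm below its centre; z as above.
- tin: Square bare-metal tin, 54 x 54 x 16 mm, lying on the stand's slope beside the weight; origin at the centre of its underside. To be left alone.
- cup: Small open steel cup, 60 mm across, 60 mm high, standing upright beyond the gap between pot and stand; origin at the centre of its underside. To be left alone.
Mind the look-alikes: they are no part of the job. Of the things like the weight, leave any that is red or turquoise; of the rest the larger one is meant.

How it is judged:
By the outcome, as a careful person would: the job done as asked, in the order asked, and still so for the second after the job is handed in, with the robot touching nothing.
It also fails if it takes over 66 s, if anything falls off the work surface, if the arm or the gripper's body presses on something with over 40 N, if the wrist force passes 120 N, or if a joint passes its speed limit or range.

## Working session

There is one attempt and no reset: what is moved stays moved. The work goes in short steps, Python scripts to look and compute and a tool call to move; the robot and the scene stay as the last step left them, time stands still between calls to the robot, and variables do not carry over. Pictures are saved under pics/ and viewed, and the job is handed in when it is done.

Besides the shell and the picture viewer there is one more tool, called after "Request:" as name(argument=value, ...), one argument or row to a line, values as JSON. move_arm: Moves the arm, as the interface text tells. Its arguments: {"type":"object","properties":{"increments":{"type":"string"},"newtons":{"type":"number"}},"required":["increments"]}

```bash
ls; mkdir -p pics; python3 - <<'E'
from station import bot, vision
import cv2,numpy as np
o=bot.get_obs(); print(o)
for n in ["side","top","wrist"]:
    p,d=vision.read_camera(n); cv2.imwrite(f"pics/a_{n}.png",p[:,:,::-1]); np.savez(f"a_{n}.npz",p=p,d=d)
    print(n,vision.calibration(n), (d>0).mean())
E
```

```text
pics
{'t': 0.0, 'q': array([ 1.20693162,  0.47780206,  0.02233724,  1.55643181, -0.01151666,
        1.10927962, -0.08307963]), 'joint_vel': array([ 0.00069932, -0.0011144 ,  0.00026706,  0.00063448, -0.00082664,
       -0.00249747,  0.00120662]), 'joint_torque': array([-6.32156643e-04, -5.96457696e+01,  1.60782784e+00, -2.81198984e+01,
        1.24740784e-02,  9.53816925e-03,  1.64188918e-05]), 'eef_pos': array([ 0.17061245, -0.65248649,  0.23033263]), 'tool_rot': array([-8.79772805e-04,  9.91831434e-01,  1.27552352e-01, -1.72112701e-04]), 'contact_force': array([ 0.6511053 , -0.66812141, -0.47743207]), 'torque': array([ 0.00203569, -0.05173561,  0.00182721]), 'gripper_width': 1.00602509226549}
side {'fx': 374.4042743997485, 'fy': 374.4042743997485, 'cx': 255.55097899112096, 'cy': 197.88061937564964, 'R': array([[-0.96051878, -0.2777996 , -0.01520073],
       [-0.19877021,  0.72344409, -0.66114979],
       [ 0.19466403, -0.63202534, -0.75009992]]), 't': array([0.61511348, 0.18235467, 0.68372468])} 0.9960581461588541
top {'fx': 379.8765429228686, 'fy': 379.8765429228686, 'cx': 258.0505720604231, 'cy': 194.09216706993928, 'R': array([[-0.01532994, -0.99980921,  0.01210553],
       [-0.99287838,  0.01379093, -0.11833147],
       [ 0.11814195, -0.01383333, -0.99290036]]), 't': array([0.04118291, 0.62829359, 0.84139109])} 0.9961090087890625
wrist {'fx': 297.3186396354542, 'fy': 297.3186396354542, 'cx': 251.6695747514139, 'cy': 188.84130187225693, 'hand_eye': array([[-1.25583956e-04, -9.59898097e-01, -2.80349116e-01,
         7.03819499e-02],
       [ 9.99999646e-01, -3.53735915e-04,  7.63214537e-04,
        -7.38917159e-04],
       [-8.31777733e-04, -2.80348921e-01,  9.59897802e-01,
        -1.42762950e-01],
       [ 0.00000000e+00,  0.00000000e+00,  0.00000000e+00,
         1.00000000e+00]])} 0.9902547200520834
```

View pics/a_side.png

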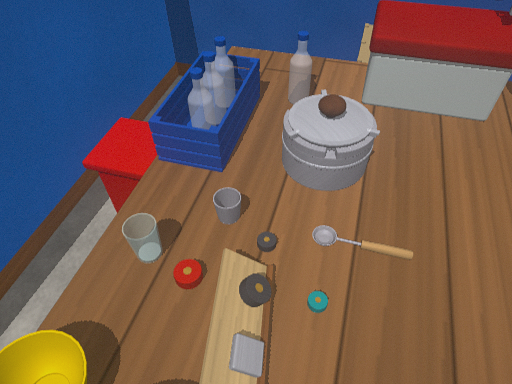

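View pics/a_top.png

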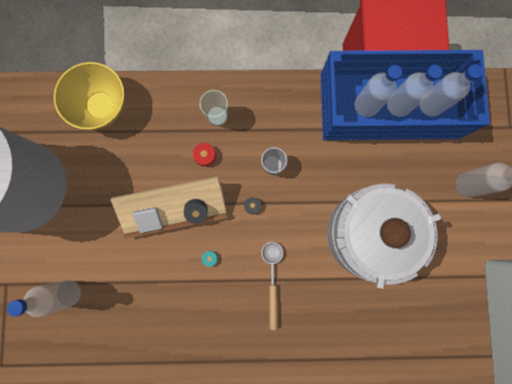

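View pics/a_wrist.png

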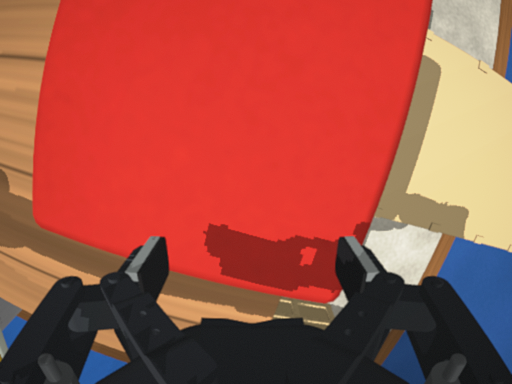

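```bash
cat > h.py <<'E'
import numpy as np,cv2
from station import bot, vision
def world(name,u,v,d):
    c=vision.calibration(name)
    X=np.stack([(u-c['cx'])/c['fx']*d,(v-c['cy'])/c['fy']*d,d],-1)
    return (X-c['t'])@c['R']
def cloud(name,dep):
    v,u=np.mgrid[0:384,0:512].astype(float)
    return world(name,u,v,dep.astype(float))
def ray_plane(name,u,v,z):
    c=vision.calibration(name)
    r=np.stack([(np.asarray(u,float)-c['cx'])/c['fx'],(np.asarray(v,float)-c['cy'])/c['fy'],np.ones(np.shape(u))],-1)@c['R']
    o=-c['R'].T@c['t']
    s=(z-o[2])/r[...,2]
    return o+r*s[...,None]
def proj(name,X):
    c=vision.calibration(name); Y=np.asarray(X)@c['R'].T+c['t']
    return np.stack([c['fx']*Y[...,0]/Y[...,2]+c['cx'],c['fy']*Y[...,1]/Y[...,2]+c['cy']],-1)
E
python3 - <<'E'
from h import *
T=np.load('a_top.npz');S=np.load('a_side.npz')
a=cv2.resize(T['p'][175:295,320:450],None,fx=6,fy=5*1.2-1,interpolation=cv2.INTER_CUBIC)
a=cv2.resize(T['p'][180:290,325:445],(780,600)[::1],interpolation=cv2.INTER_CUBIC) if 0 else cv2.resize(T['p'][178:292,324:448],(620,570),interpolation=cv2.INTER_CUBIC)
cv2.imwrite('pics/b_pot_top.png',a[:,:,::-1])
a=cv2.resize(S['p'][85:190,270:390],(686,600),interpolation=cv2.INTER_CUBIC)
cv2.imwrite('pics/b_pot_side.png',a[:,:,::-1])
a=cv2.resize(T['p'][130:280,100:290],(760,600),interpolation=cv2.INTER_CUBIC)
cv2.imwrite('pics/b_st_top.png',a[:,:,::-1])
c=cloud('top',T['d']); 
print('knob',c[234,396], 'weight',c[211,196],'small',c[205,253],'tin',c[220,148],'cup',c[160,274])
cs=cloud('side',S['d']); print('knob',cs[105,332],'weight',cs[290,256],'table',cs[300,400],c[330,200])
E
```

```text
knob [ 0.53105447 -0.22864821  0.18201286] weight [0.59009298 0.17184674 0.05835785] small [0.60548145 0.0440201  0.01708815] tin [0.57193783 0.28066605 0.05082647] cup [ 0.71605548 -0.00859283  0.00160449]
knob [ 0.53174209 -0.21416373  0.17775257] weight [0.58662506 0.17998443 0.05796582] table [ 3.35979955e-01  9.90491400e-02 -4.99446309e-05] [ 0.31842704  0.17080102 -0.00359995]
```

View pics/b_pot_top.png

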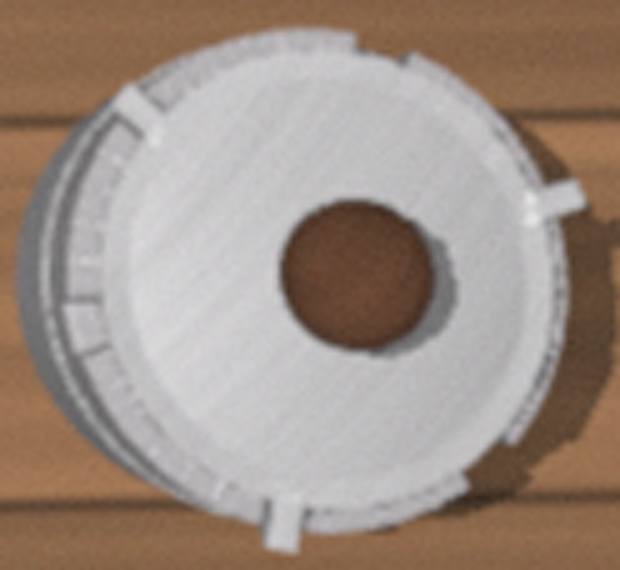

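View pics/b_pot_side.png

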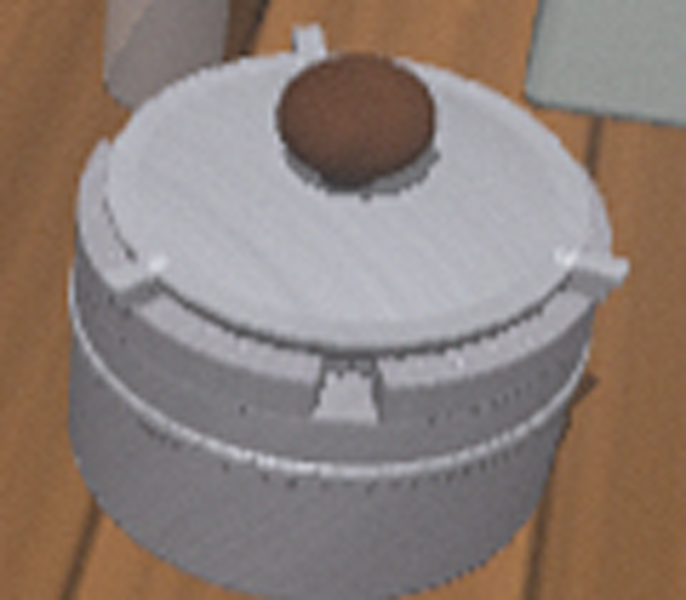

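View pics/b_st_top.png

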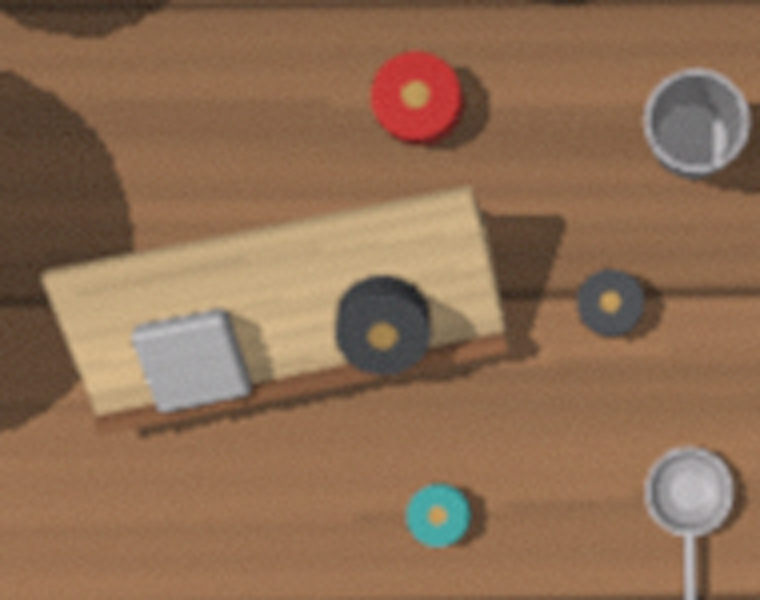

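```bash
python3 - <<'E'
from h import *
T=np.load('a_top.npz');S=np.load('a_side.npz')
def cen(mask,u0,u1,v0,v1):
    m=np.zeros_like(mask);m[v0:v1,u0:u1]=mask[v0:v1,u0:u1]
    n,l,st,c=cv2.connectedComponentsWithStats(m.astype(np.uint8)); i=1+st[1:,4].argmax(); 
    return c[i],st[i]
def tri(a,b):
    A=[];B=[]
    for n,(u,v) in (('top',a),('side',b)):
        c=vision.calibration(n);o=-c['R'].T@c['t'];d=np.array([(u-c['cx'])/c['fx'],(v-c['cy'])/c['fy'],1])@c['R'];d/=np.linalg.norm(d)
        P=np.eye(3)-np.outer(d,d);A.append(P);B.append(P@o)
    X=np.linalg.solve(sum(A),sum(B)); return X,proj('top',X)-a,proj('side',X)-b
def brown(p):
    h=cv2.cvtColor(p,cv2.COLOR_RGB2HSV); return (h[...,0]<15)&(h[...,1]>90)&(h[...,2]<150)
a,sa=cen(brown(T['p']),375,420,210,260);b,sb=cen(brown(S['p']),312,352,90,119)
print('knob',a,sa,b,sb,tri(a,b), ray_plane('top',*a,.164), ray_plane('side',*b,.164))
K=ray_plane('top',*a,.164)
def ang(name,L,z,C):
    for u,v in L:
        X=ray_plane(name,u,v,z)-C; print(name,np.round(np.degrees(np.arctan2(X[1],X[0])),1),np.round(np.hypot(X[0],X[1])*1000,1))
c=lambda x,y:(324+x/5-.4,178+y/5-.4)
print('lugs top');ang('top',[c(128,103),c(568,197),c(282,540)],.126,K)
print('notch top');ang('top',[c(383,48),c(82,325),c(488,472)],.120,K)
s=lambda x,y:(270+x/5.717-.4,85+y/5.714-.4)
Ks=ray_plane('side',*b,.164)
print('lugs side');ang('side',[s(132,285),s(610,272),s(308,40)],.126,Ks)
print('notch side');ang('side',[s(350,365)],.120,Ks)
# weight
def dark(p): 
    h=cv2.cvtColor(p,cv2.COLOR_RGB2HSV); return (h[...,2]<75)
print(cen(dark(T['p']),180,213,195,228),cen(dark(S['p']),235,275,270,310))
ct=cloud('top',T['d']); cs=cloud('side',S['d'])
for n,c_,im in(('top',ct,T),('side',cs,S)):
    # stand face plane
    h=cv2.cvtColor(im['p'],cv2.COLOR_RGB2HSV)
    m=(h[...,0]>12)&(h[...,0]<26)&(h[...,2]>140)&(c_[...,2]>.01)&(c_[...,2]<.09)&(c_[...,0]<.7)&(c_[...,0]>.5)&(c_[...,1]>.08)&(c_[...,1]<.4)
    P=c_[m]; 
    for _ in range(3):
        q=np.linalg.lstsq(np.c_[P[:,:2],np.ones(len(P))],P[:,2],rcond=None)[0]; r=P[:,2]-P[:,:2]@q[:2]-q[2]; P=P[abs(r)<2.5*r.std()]
    nn=np.r_[-q[:2],1];nn/=np.linalg.norm(nn); print(n,len(P),'n',nn,np.degrees(np.arccos(nn[2])),'yaw',np.degrees(np.arctan2(-nn[1],-nn[0])),'q',q,r.std())
# bottle height
print('bottle',ct[180,470],ct[178,500], 'maxz right', ct[100:290,450:512,2].max(), 'bottles crate',ct[40:140,320:490,2].max())
m=(ct[...,2]>.06); 
E
```

```text
knob [394.99236641 232.5648855 ] [381 219  29  28 655] [332.4        101.48157895] [320  90  26  22 380] (array([ 0.53339968, -0.22896154,  0.17649164]), array([0.03116115, 0.24986187]), array([-0.22721363, -0.02320364])) [ 0.53403011 -0.23358427  0.164     ] [ 0.53396346 -0.24775538  0.164     ]
lugs top
top 46.7 106.4
top -73.3 108.5
top 168.0 108.3
notch top
top -19.1 100.9
top 100.5 100.6
top -140.9 104.2
lugs side
side 52.2 110.1
side 162.7 109.8
side -72.0 97.7
notch side
side 99.9 105.5
(array([195.5017301 , 210.07612457]), array([185, 200,  22,  23, 289], dtype=int32)) (array([254.53846154, 303.92307692]), array([246, 301,  17,   6,  39], dtype=int32))
top 2812 n [-0.55913953 -0.10778381  0.82203749] 34.71072270556243 yaw 10.91091859473736 q [ 0.68018739  0.13111788 -0.39323715] 0.0016841713344416397
side 4486 n [-0.55980694 -0.10685049  0.82170504] 34.744159504916006 yaw 10.806083825603015 q [ 0.6812748   0.13003509 -0.39318505] 0.0012162071209146567
bottle [ 0.65147791 -0.44991467  0.06154393] [ 0.64240985 -0.46388834  0.14458816] maxz right 0.9092658749024748 bottles crate 0.9092658749024748
```

```bash
python3 - <<'E'
from h import *
T=np.load('a_top.npz');S=np.load('a_side.npz')
def fit(im,u0,u1,v0,v1,name):
    p=im[v0:v1,u0:u1]; h=cv2.cvtColor(p,cv2.COLOR_RGB2HSV)
    m=((h[...,1]>100)&(h[...,0]<15)).astype(np.uint8)
    m=cv2.morphologyEx(m,cv2.MORPH_OPEN,np.ones((3,3)))
    cs=cv2.findContours(m,cv2.RETR_EXTERNAL,cv2.CHAIN_APPROX_NONE)[0]; k=max(cs,key=cv2.contourArea)
    e=cv2.fitEllipse(k); c=np.array(e[0])+[u0,v0]; print(name,c,e[1],e[2]); return c
a=fit(T['p'],375,420,210,260,'top');b=fit(S['p'],312,354,92,124,'side')
for z in (.16,.164): print(ray_plane('top',*a,z),ray_plane('side',*b,z))
for n,c in(('top',a),('side',b)):
    C=vision.calibration(n); o=-C['R'].T@C['t'];print(o)
E
```

```text
top [395.02009964 232.63458824] (26.936336517333984, 28.569122314453125) 119.09304809570312
side [335.1579895   99.11636686] (14.020413398742676, 21.004776000976562) 68.61739349365234
[ 0.53394087 -0.23512188  0.16      ] [ 0.52972737 -0.26436789  0.16      ]
[ 0.53389339 -0.23363098  0.164     ] [ 0.52943117 -0.25827435  0.164     ]
[0.52504687 0.04414955 0.90926587]
[0.49397813 0.47108619 0.64277576]
```

```bash
cat >> h.py <<'E'
from scipy.optimize import least_squares
def knobfit(name,dep,zlo=.152,x0=(.534,-.23,.164)):
    c=cloud(name,dep); m=(c[...,2]>zlo)&(c[...,2]<.2)&(np.hypot(c[...,0]-x0[0],c[...,1]-x0[1])<.05)
    P=c[m]
    f=lambda x:(np.linalg.norm((P-x)/[.03,.03,.02],axis=1)-1)*.025
    r=least_squares(f,x0,loss='soft_l1',f_scale=.001)
    return r.x,len(P),np.sqrt(np.mean(f(r.x)**2))
E
python3 - <<'E'
from h import *
for n in('top','side'):
    print(n,knobfit(n,np.load(f'a_{n}.npz')['d']))
S=np.load('a_side.npz')['p'];h=cv2.cvtColor(S,cv2.COLOR_RGB2HSV)
print(h[90:122:3,330].tolist()); print(h[106,312:354:3].tolist())
E
```

```text
top (array([ 0.53336632, -0.23441576,  0.16309667]), 751, np.float64(0.001162222528047712))
side (array([ 0.53343804, -0.2350309 ,  0.16429041]), 489, np.float64(0.0009994209872706825))
[[13, 125, 141], [13, 99, 147], [9, 101, 101], [9, 114, 103], [10, 112, 107], [9, 107, 114], [10, 110, 107], [9, 85, 93], [11, 71, 75], [0, 8, 63], [120, 12, 190]]
[[116, 11, 182], [113, 12, 184], [4, 17, 119], [8, 98, 94], [10, 104, 103], [9, 107, 107], [11, 115, 111], [10, 108, 104], [7, 107, 107], [9, 106, 108], [9, 88, 101], [11, 96, 80], [120, 11, 180], [123, 13, 176]]
```

Request:
move_arm(
  increments="1 0 0 40 0 0 0; 1 15 15 30 0 0 0; 1 30 35 10 0 0 0; 1 35 40 0 0 0 0; 1 35 40 0 0 0 0; 1 35 40 0 0 0 0; 1 35 40 0 0 0 0; 1 35 40 0 0 0 0",
  newtons=40,
)

```text
t: 1.15
eef_pos: [0.3916, -0.4015, 0.3112]
tool_rot: [-0.0, 0.992, 0.128, -0.0]
contact_force: [1.1, 0.1, 0.3]
gripper_width: 0.999
```

```bash
python3 - <<'E'
from h import *
T=np.load('a_top.npz');S=np.load('a_side.npz')
q=np.array([.6807,.1306,-.3932]); n=np.r_[-q[:2],1]; n/=np.linalg.norm(n)
ex=np.array([np.cos(np.radians(10.86)),np.sin(np.radians(10.86)),0]); ey=np.array([-ex[1],ex[0],0]); up=np.cross(n,ey); up*=np.sign(up[2]); print('n',n,'up',up,'ey',ey)
for nm,im in(('top',T),('side',S)):
    c=cloud(nm,im['d']); hgt=(c-np.array([0,0,q[2]]))@n
    m=(abs(hgt-.024)<.005)&(abs(c[...,0]-.59)<.06)&(abs(c[...,1]-.176)<.05)
    P=c[m]; O=np.array([.59,.175,0]);O[2]=q@[O[0],O[1],1]
    ab=np.c_[(P-O)@up,(P-O)@ey].astype(np.float32)
    (cx,cy),r=cv2.minEnclosingCircle(ab)
    e=np.array([cx,cy]); bb=(ab.max(0)+ab.min(0))/2; pp=(np.percentile(ab,1,0)+np.percentile(ab,99,0))/2
    print(nm,len(P),'h',np.median(hgt[m]),'mec',e,r,'bbox',bb,ab.max(0)-ab.min(0),'mean',ab.mean(0))
    for k in(e,pp,ab.mean(0)): print('  centre',O+k[0]*up+k[1]*ey+.012*n)
E
```

```text
n [-0.55945468 -0.10733771  0.82188142] up [0.80716193 0.15485056 0.56965861] ey [-0.18840986  0.98209049  0.        ]
top 401 h 0.023841024188969873 mec [ 0.00947073 -0.00058772] 0.02710813470184803 bbox [ 0.00902507 -0.00130305] [0.05310615 0.05191657] mean [ 0.01061543 -0.0012385 ]
  centre [0.59104169 0.1746013  0.04652566]
  centre [0.59172824 0.17420518 0.04694127]
  centre [0.59208826 0.17413944 0.04717775]
side 627 h 0.024158312492363117 mec [ 0.0091425  -0.00033433] 0.02756461687386036 bbox [ 0.01009586 -0.00109187] [0.05254215 0.05291124] mean [0.0111456  0.00087572]
  centre [0.59072901 0.17479933 0.04633868]
  centre [0.59170015 0.17506449 0.04703436]
  centre [0.59211785 0.17629789 0.04747976]
```

Request:
move_arm(
  increments="1 36 42 0 0 0 0; 1 36 42 0 0 0 0; 1 36 42 0 0 0 0; 1 34.5 42 0 0 0 0; 1 0 0 -35 0 0 0; 1 0 0 -40 0 0 0; 1 0 0 -30 0 0 0; 1 0 0 0 0 0 0",
)

```text
t: 2.15
eef_pos: [0.5315, -0.2345, 0.2039]
tool_rot: [-0.001, 0.992, 0.128, -0.002]
contact_force: [-0.2, -0.0, 0.4]
gripper_width: 1.002
```

```bash
python3 - <<'E'
from h import *
o=bot.get_obs(); print(o['q'],o['eef_pos'],o['tool_rot'],o['contact_force'])
p,d=vision.read_camera('wrist'); cv2.imwrite('pics/c_w.png',p[:,:,::-1])
p,d=vision.read_camera('side'); cv2.imwrite('pics/c_s.png',p[:,:,::-1])
E
```

```text
[ 0.50234361  0.36687521 -0.24559432  1.79707277  0.10356936  0.99569132
 -1.09929307] [ 0.53146829 -0.23445249  0.20389704] [-0.00128048  0.99181837  0.12762737 -0.00243606] [-0.22916676 -0.03588493  0.35264911]
```

View pics/c_w.png

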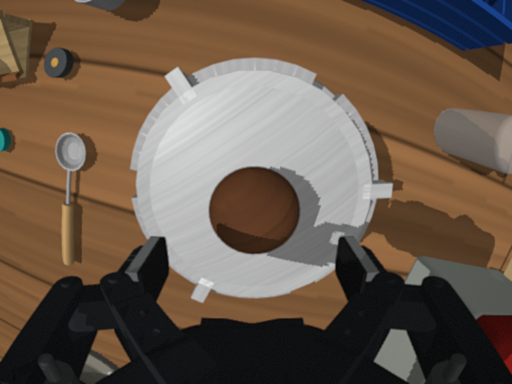

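View pics/c_s.png

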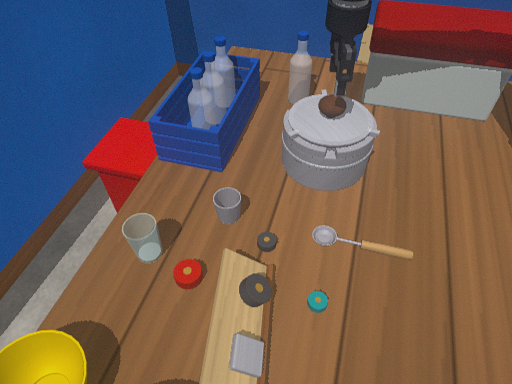

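Request:
move_arm(
  increments="1 0 0 -25 0 0 0; 1 0 0 -20 0 0 0; 1 0 0 -16 0 0 0; 0.3 0 0 0 0 0 0; 0.3 0 0 0 0 0 0; 0.3 0 0 0 0 0 0; 0.3 0 0 0 0 0 0; 0.3 0 0 0 0 0 0",
  newtons=40,
)

```text
t: 3.25
eef_pos: [0.5339, -0.2352, 0.1466]
tool_rot: [0.0, 0.992, 0.127, 0.001]
contact_force: [-2.2, 0.4, 6.5]
gripper_width: 0.67
```

```bash
python3 - <<'E'
from h import *
o=bot.get_obs(); print(o['q'],o['eef_pos'],o['tool_rot'],o['contact_force'],o['gripper_width'])
p,d=vision.read_camera('wrist'); cv2.imwrite('pics/d_w.png',p[:,:,::-1])
E
```

```text
[ 0.4937376   0.43260874 -0.23796927  1.8469767   0.12927577  0.8752928
 -1.12114429] [ 0.53385686 -0.23521079  0.14664216] [3.84438933e-04 9.91842923e-01 1.27463570e-01 7.11616994e-04] [-2.22926193  0.36224391  6.50586634] 0.6702598685786877
```

View pics/d_w.png

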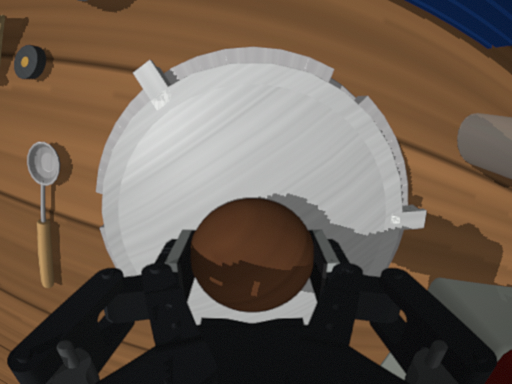

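Request:
move_arm(
  increments="0.3 0 0 0 0 0 0.1; 0.3 0 0 0 0 0 0.15; 0.3 0 0 0 0 0 0.15; 0.3 0 0 0 0 0 0.15; 0.3 0 0 0 0 0 0.15; 0.3 0 0 0 0 0 0.12; 0.3 0 0 0 0 0 0; 0.3 0 0 0 0 0 0",
  newtons=60,
)

```text
t: 4.3
eef_pos: [0.5344, -0.2356, 0.1468]
tool_rot: [0.001, 0.859, 0.513, 0.001]
contact_force: [-0.2, -0.3, 6.0]
gripper_width: 0.665
```

```bash
python3 - <<'E'
from h import *
o=bot.get_obs(); print(o['q'],o['eef_pos'],o['tool_rot'],o['contact_force'],o['torque'],o['gripper_width'])
p,d=vision.read_camera('wrist'); cv2.imwrite('pics/e_w.png',p[:,:,::-1])
p,d=vision.read_camera('side'); cv2.imwrite('pics/e_s.png',cv2.resize(p[80:200,260:400],(700,600),interpolation=cv2.INTER_CUBIC)[:,:,::-1])
E
```

```text
[ 0.63411498  0.45503306 -0.42066618  1.8363263   0.23304869  0.89575406
 -0.38864162] [ 0.5344351  -0.23560172  0.14679254] [1.30010345e-03 8.58508119e-01 5.12797843e-01 7.00441661e-04] [-0.19468835 -0.28555213  5.99360582] [0.10095044 0.46562805 0.52136157] 0.6650897014160535
```

View pics/e_w.png

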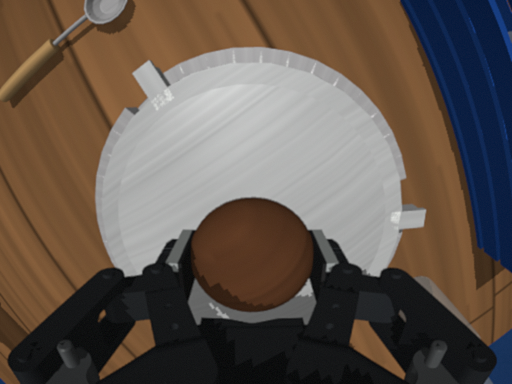

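View pics/e_s.png

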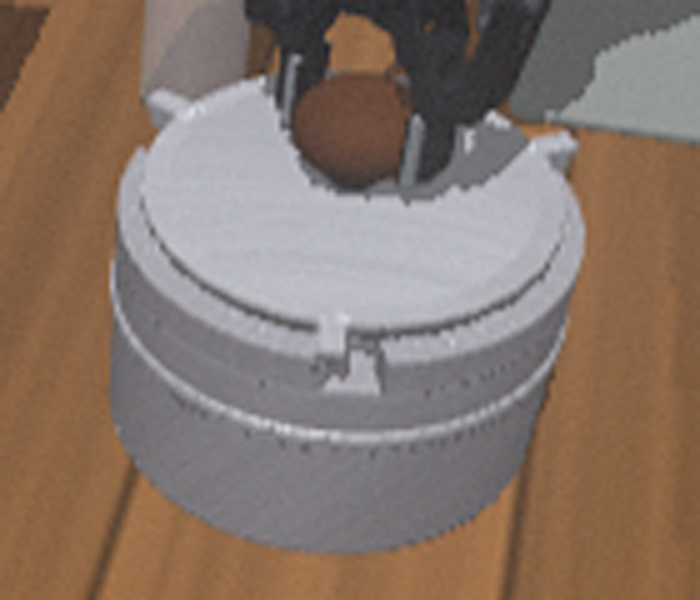

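Request:
move_arm(
  increments="0.3 0 0 -1 0 0 0.035; 0.3 0 0 -1 0 0 0.035; 0.3 0 0 -2 0 0 0.03; 0.3 0 0 -2 0 0 0.02; 0.3 0 0 -3 0 0 0.015; 0.3 0 0 -2 0 0 0; 0.3 0 0 0 0 0 0; 0.3 0 0 0 0 0 0",
)

```text
t: 5.4
eef_pos: [0.5325, -0.235, 0.1386]
tool_rot: [-0.0, 0.824, 0.567, -0.001]
contact_force: [-17.2, 6.3, 38.1]
gripper_width: 0.661
```

```bash
python3 - <<'E'
from h import *
o=bot.get_obs(); print(o['eef_pos'],o['tool_rot'],o['contact_force'],o['torque'],o['gripper_width'])
p,d=vision.read_camera('side'); cv2.imwrite('pics/f_s.png',cv2.resize(p[80:200,260:400],(700,600),interpolation=cv2.INTER_CUBIC)[:,:,::-1])
E
```

```text
[ 0.53254018 -0.23499111  0.13858732] [-1.67904799e-04  8.23676400e-01  5.67059559e-01 -7.84935153e-04] [-17.19642857   6.29109184  38.11862197] [ 1.26143419  3.64971277 -1.6032684 ] 0.660916931261408
```

View pics/f_s.png

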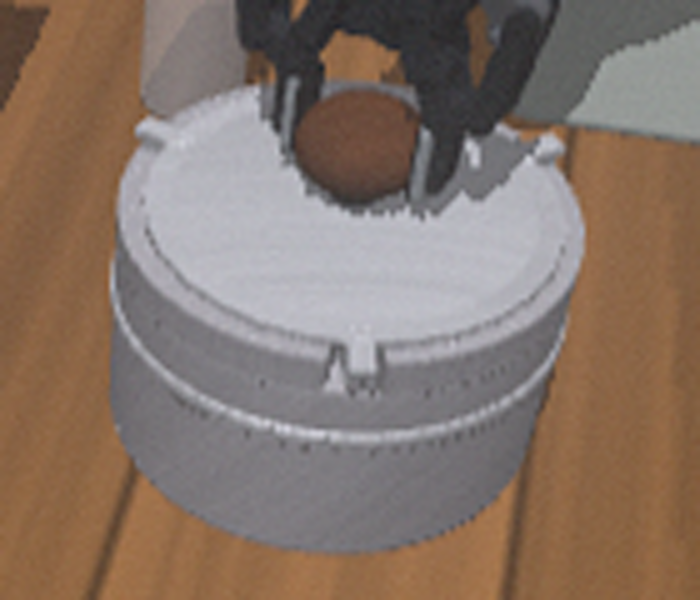

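Request:
move_arm(
  increments="0.3 0 0 3 0 0 -0.02; 0.3 0 0 3 0 0 -0.02; 0.3 0 0 1 0 0 0; 0.3 0 0 0 0 0 0; 0.3 0 0 0 0 0 0; 0.3 0 0 0 0 0 0; 0.3 0 0 0 0 0 0; 0.3 0 0 0 0 0 0",
  newtons=25,
)

```text
t: 6.45
eef_pos: [0.5333, -0.235, 0.1413]
tool_rot: [-0.0, 0.833, 0.553, 0.0]
contact_force: [0.2, -0.5, -5.3]
gripper_width: 0.663
```

Request:
move_arm(
  increments="0.3 0 0 -2 0 0 0; 0.3 0 0 -2 0 0 0; 0.3 0 0 -1 0 0 0; 0.3 0 0 0 0 0 0; 0.8 0 0 0 0 0 0; 1 0 0 0 0 0 0; 1 0 0 0 0 0 0; 1 0 0 0 0 0 0",
)

```text
t: 7.45
eef_pos: [0.5333, -0.2351, 0.1362]
tool_rot: [-0.0, 0.834, 0.553, 0.0]
contact_force: [-0.9, 0.8, -0.1]
gripper_width: 0.999
```

```bash
python3 - <<'E'
from h import *
o=bot.get_obs(); print(o['eef_pos'],o['tool_rot'],o['contact_force'],o['torque'],o['gripper_width'])
p,d=vision.read_camera('side'); cv2.imwrite('pics/g_s.png',cv2.resize(p[80:200,260:400],(700,600),interpolation=cv2.INTER_CUBIC)[:,:,::-1])
print(knobfit('side',d,.146))
p,d=vision.read_camera('wrist'); cv2.imwrite('pics/g_w.png',p[:,:,::-1])
E
```

```text
[ 0.53334789 -0.23507871  0.1361915 ] [-3.80110933e-05  8.33505638e-01  5.52510949e-01  3.02983918e-05] [-0.89391051  0.83691814 -0.10165634] [0.02752148 0.01078467 0.02581024] 0.9987035050590848
(array([ 0.53395156, -0.23525056,  0.15716948]), 697, np.float64(0.01275425006662942))
```

View pics/g_s.png

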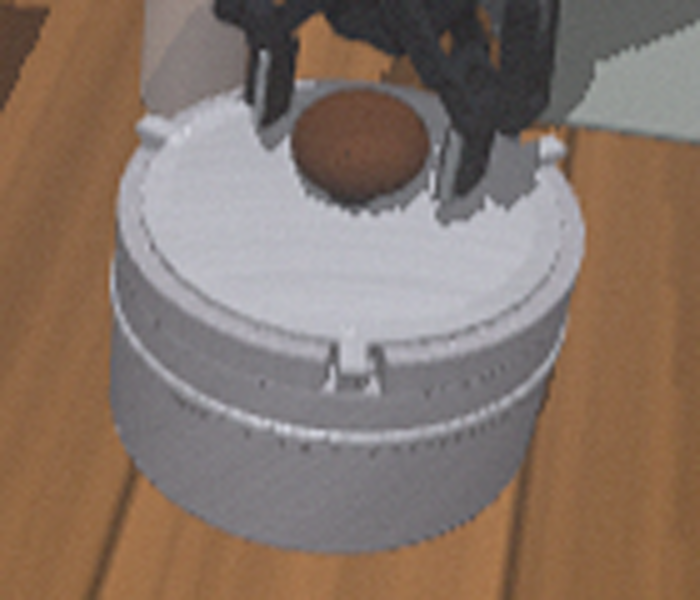

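View pics/g_w.png

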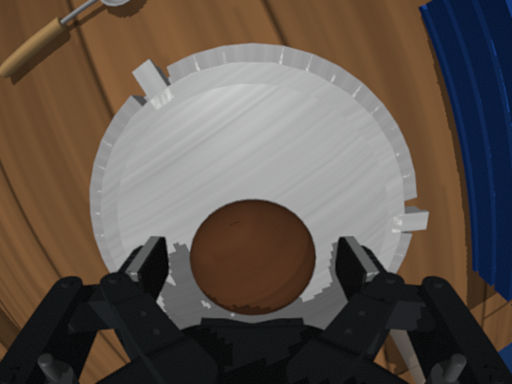

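Request:
move_arm(
  increments="1 0 0 40 0 0 0; 1 0 0 50 0 0 0; 1 0 20 10 0 0 -0.1635; 1 0 50 0 0 0 -0.1635; 1 0 50 0 0 0 -0.1635; 1 0 55 0 0 0 -0.1635; 1 0 55 0 0 0 -0.1635; 1 0 50 0 0 0 -0.1635",
)

```text
t: 8.55
eef_pos: [0.5331, 0.047, 0.2365]
tool_rot: [-0.0, 0.996, 0.092, 0.0]
contact_force: [0.8, -0.4, -0.6]
gripper_width: 0.999
```

```bash
python3 - <<'E'
from h import *
o=bot.get_obs(); print(o['q'],o['eef_pos'],o['tool_rot'])
for n in('top','side'):
    p,d=vision.read_camera(n); np.savez(f'h_{n}.npz',p=p,d=d)
    print(knobfit(n,d,.146,(.534,-.235,.156)))
    if n=='top':cv2.imwrite('pics/h_t.png',p[:,:,::-1])
E
```

```text
[ 0.1624227   0.27529381 -0.43731864  1.86041561  0.13435453  1.0341812
 -1.71505542] [0.53309457 0.04701219 0.23646531] [-3.93255468e-05  9.95723450e-01  9.23837465e-02  2.32108751e-04]
(array([ 0.53301794, -0.23412852,  0.15505934]), 734, np.float64(0.0011601954513185068))
(array([ 0.53346366, -0.23420382,  0.157348  ]), 36, np.float64(0.0007287170359092708))
```

View pics/h_t.png

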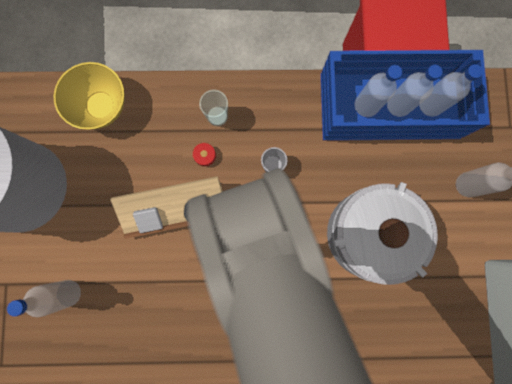

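Request:
move_arm(
  increments="1 4 40 0 0.0286 -0.1488 0; 1 4 40 0 0.0286 -0.1488 0; 1 4 39 0 0.0286 -0.1488 0; 1 1 0 -20 0.0284 -0.1489 0; 1 0 0 -35 0 0 0; 1 0 0 -35 0 0 0; 1 0 0 -34 0 0 0; 1 0 0 0 0 0 0",
)

```text
t: 9.65
eef_pos: [0.5533, 0.1583, 0.1336]
tool_rot: [-0.012, 0.961, 0.088, 0.263]
contact_force: [-1.0, 0.2, 0.1]
gripper_width: 1.0
```

```bash
python3 - <<'E'
from h import *
from scipy.spatial.transform import Rotation as Ro
o=bot.get_obs(); R=Ro.from_quat(o['tool_rot'],scalar_first=True).as_matrix()
print(o['q'],o['eef_pos'],o['tool_rot']);print(R)
p,d=vision.read_camera('wrist'); cv2.imwrite('pics/i_w.png',p[:,:,::-1]); np.savez('i_w.npz',p=p,d=d,R=R,e=o['eef_pos'])
E
```

```text
[-0.51528095  0.27168793  0.03290751  2.28552744  1.12735633  0.18296771
 -2.95224684] [0.55327592 0.15825836 0.13361419] [-0.01226565  0.96077953  0.08790451  0.26272616]
[[ 0.84649552  0.17535873  0.50268743]
 [ 0.1624687  -0.9842447   0.06975881]
 [ 0.50700026  0.02262045 -0.86164903]]
```

View pics/i_w.png

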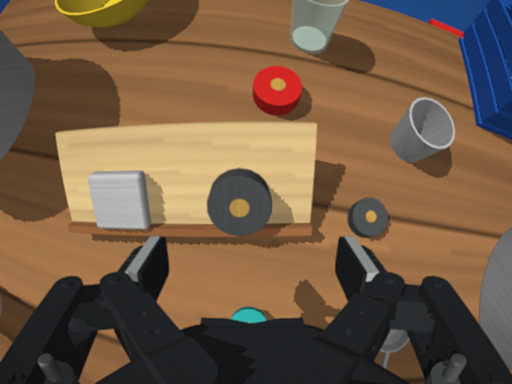

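```bash
cat >> h.py <<'E'
from scipy.spatial.transform import Rotation as Ro
def des(tilt,yaw=10.86,flip=0):
    "tool z tilted outward along yaw by tilt deg; tool y horizontal"
    a=np.radians(yaw);t=np.radians(tilt); ex=np.array([np.cos(a),np.sin(a),0])
    z=np.sin(t)*ex-np.array([0,0,np.cos(t)]); y=np.array([np.sin(a),-np.cos(a),0])*(-1 if flip else 1)
    return np.c_[np.cross(y,z),y,z]
def cur():
    o=bot.get_obs(); return o,Ro.from_quat(o['tool_rot'],scalar_first=True).as_matrix()
def rv(R1,R0): return Ro.from_matrix(R1@R0.T).as_rotvec()
E
python3 - <<'E'
from h import *
o,R=cur()
print(rv(des(15),R), rv(des(34.7),R), rv(des(15,flip=1),R))
# check weight in wrist view
C=vision.calibration('wrist');z=np.load('i_w.npz');H=C['hand_eye']
W=np.array([.5913,.1747,.0467])+np.array([-.5595,-.1073,.8219])*.012
X=np.linalg.inv(H)@np.r_[z['R'].T@(W-z['e']),1]
th=np.arctan2(np.hypot(X[0],X[1]),X[2]);ph=np.arctan2(X[1],X[0]);print(C['cx']+C['fx']*th*np.cos(ph),C['cy']+C['fx']*th*np.sin(ph))
E
```

```text
[-0.0290012   0.27078734  0.01034052] [ 0.03365572 -0.06727431  0.01400351] [ 1.19993523  0.19127536 -2.89260506]
238.42933219468492 206.0958645760604
```

Request:
move_arm(
  increments="1 0 0 10 -0.015 0.135 0.005; 1 0 0 10 -0.014 0.135 0.005; 1 0 0 0 0 0 0; 1 0 0 0 0 0 0; 1 0 0 0 0 0 0; 1 0 0 0 0 0 0; 1 0 0 0 0 0 0; 1 0 0 0 0 0 0",
)

```text
t: 10.7
eef_pos: [0.5638, 0.1473, 0.1455]
tool_rot: [0.006, 0.975, 0.082, 0.206]
contact_force: [0.1, -0.0, 0.3]
gripper_width: 1.001
```

```bash
python3 - <<'E'
from h import *
o,R=cur();print(o['q'],o['eef_pos'],rv(des(15),R))
E
```

```text
[-0.27507519  0.28538518 -0.20272328  2.16122175  0.62033947  0.37785766
 -2.40452662] [0.56375297 0.14732222 0.14547626] [0.01883593 0.15725324 0.02699456]
```

Request:
move_arm(
  increments="1 4 8 0 0.0095 0.08 0.0135; 1 4 8 0 0.0095 0.078 0.0135; 1 4 8 -10 0 0 0; 1 0 0 -10 0 0 0; 1 0 0 -10 0 0 0; 1 0 0 -10 0 0 0; 1 0 0 0 0 0 0; 1 0 0 0 0 0 0",
)

```text
t: 11.7
eef_pos: [0.576, 0.1711, 0.1058]
tool_rot: [-0.012, 0.987, 0.094, 0.13]
contact_force: [-0.4, -0.8, 0.2]
gripper_width: 1.004
```

```bash
python3 - <<'E'
from h import *
o,R=cur();print(o['q'],o['eef_pos'],rv(des(15),R))
t=des(15)[:,2]; C=np.array([.5913,.1747,.0467]); print('to pre',(C-.06*t-o['eef_pos'])*1e3,'to grasp',(C+.01*t-o['eef_pos'])*1e3)
E
```

```text
[-0.16752036  0.4207817  -0.31552613  2.03121299  0.4179036   0.48758462
 -2.17190572] [0.57601893 0.17107399 0.10577169] [-0.000241   -0.00030142  0.00061   ]
to pre [ 0.03004906  0.70016881 -1.11614297] to grasp [ 17.8229096    4.11365302 -68.73095081]
```

Request:
move_arm(
  increments="1 4 1 -17 0 0 0; 1 4.5 1 -17 0 0 0; 1 4.5 1 -17 0 0 0; 1 3 1 -10 0 0 0; 1 2 0 -8 0 0 0; 1 0 0 0 0 0 0; 1 0 0 0 0 0 0; 1 0 0 0 0 0 0",
)

```text
t: 12.7
eef_pos: [0.5942, 0.175, 0.0372]
tool_rot: [-0.013, 0.987, 0.093, 0.13]
contact_force: [-0.4, 0.3, -0.5]
gripper_width: 0.998
```

```bash
python3 - <<'E'
from h import *
o,R=cur();print(o['q'],o['eef_pos'],rv(des(15),R),o['contact_force'])
t=des(15)[:,2]; C=np.array([.5913,.1747,.0467]); print('to grasp',(C+.01*t-o['eef_pos'])*1e3)
p,d=vision.read_camera('wrist'); cv2.imwrite('pics/j_w.png',p[:,:,::-1])
E
```

```text
[-0.23866806  0.54905826 -0.22567607  2.02407692  0.51063144  0.36469816
 -2.25850468] [0.59419108 0.17503828 0.037187  ] [-0.00053552  0.00013723  0.00080788] [-0.4323001   0.26255552 -0.45925164]
to grasp [-0.34923916  0.14936538 -0.14625608]
```

View pics/j_w.png

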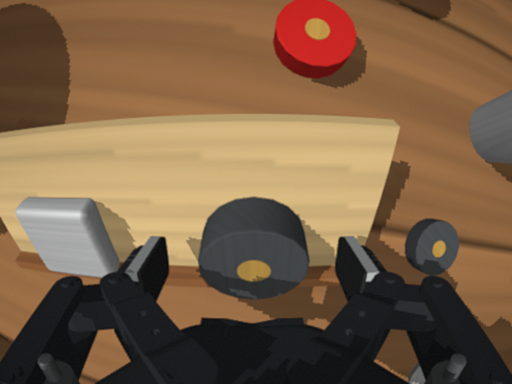

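Request:
move_arm(
  increments="0.4 0 0 0 0 0 0; 0.4 0 0 0 0 0 0; 0.4 0 0 0 0 0 0; 0.4 0 0 0 0 0 0; 0.4 0 0 0 0 0 0; 0.4 0 0 0 0 0 0; 0.4 0 0 0 0 0 0; 0.4 0 0 0 0 0 0",
  newtons=50,
)

```text
t: 13.75
eef_pos: [0.5939, 0.1747, 0.0371]
tool_rot: [-0.012, 0.987, 0.093, 0.13]
contact_force: [-3.0, -1.9, 6.7]
gripper_width: 0.613
```

```bash
python3 - <<'E'
from h import *
o,R=cur();print(o['eef_pos'],rv(des(15),R),o['contact_force'],o['gripper_width'])
p,d=vision.read_camera('wrist'); cv2.imwrite('pics/k_w.png',p[:,:,::-1])
E
```

```text
[0.59394986 0.17471215 0.0371463 ] [ 0.00016775 -0.00036384  0.00102815] [-3.04782417 -1.90015489  6.68076375] 0.6130607622159938
```

View pics/k_w.png

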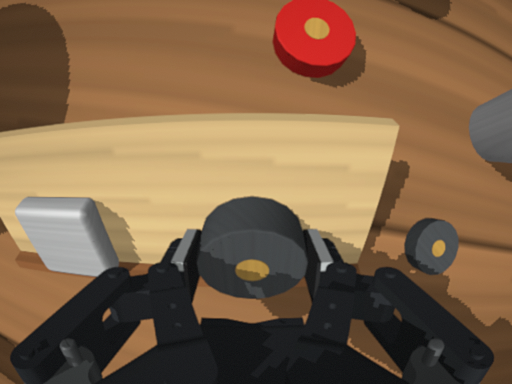

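Request:
move_arm(
  increments="0.4 -6 -1 9 0 0 0; 0.4 -14 -3 20 0 0 0; 0.4 -8 -2 35 0 0 0; 0.4 0 0 45 0 0 0; 0.4 0 -20 45 0 0 0; 0.4 0 -40 35 -0.019 0.099 0; 0.4 0 -45 15 -0.019 0.099 0; 0.4 0 -45 0 -0.019 0.099 0",
)

```text
t: 14.8
eef_pos: [0.5656, 0.0178, 0.2425]
tool_rot: [0.002, 0.995, 0.094, -0.021]
contact_force: [0.3, -0.6, -4.4]
gripper_width: 0.614
```

```bash
python3 - <<'E'
from h import *
o,R=cur();print(o['q'],o['eef_pos'],rv(des(-19.73),R),o['contact_force'],o['gripper_width'])
p,d=vision.read_camera('wrist'); cv2.imwrite('pics/l_w.png',p[:,:,::-1])
E
```

```text
[ 0.16544743  0.33836618 -0.38701323  1.75629459  0.13888028  1.11650544
 -1.64978381] [0.56564691 0.01778081 0.24252459] [-0.05715057  0.29682208  0.00042686] [ 0.27774466 -0.62272448 -4.39882223] 0.6138146988753318
```

View pics/l_w.png

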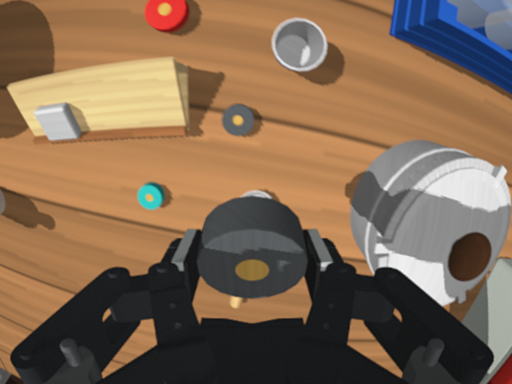

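Request:
move_arm(
  increments="0.4 -4 -45 0 -0.019 0.099 0; 0.4 -8 -50 0 -0.019 0.099 0; 0.4 -8 -50 0 -0.019 0.099 0; 0.4 -8 -50 0 0 0 0; 0.4 -5 -40 0 0 0 0; 0.4 -3 -18 0 0 0 0; 0.4 0 0 0 0 0 0; 0.4 0 0 0 0 0 0",
)

```text
t: 15.85
eef_pos: [0.5304, -0.2315, 0.2405]
tool_rot: [0.016, 0.981, 0.094, -0.17]
contact_force: [0.4, -0.4, -4.5]
gripper_width: 0.614
```

```bash
python3 - <<'E'
from h import *
o,R=cur();print(o['q'],o['eef_pos'],rv(des(-19.73),R),o['contact_force'],o['gripper_width'])
np.savez('m_o.npz',R=R,e=o['eef_pos'])
for n in('wrist','side','top'):
    p,d=vision.read_camera(n); np.savez(f'm_{n}.npz',p=p,d=d); cv2.imwrite(f'pics/m_{n}.png',p[:,:,::-1] if n!='side' else cv2.resize(p[50:200,250:400],(600,600),interpolation=cv2.INTER_CUBIC)[:,:,::-1])
E
```

```text
[ 0.40176586  0.49486866 -0.24955603  1.55726956  0.23493122  1.43471398
 -1.28817373] [ 0.53042215 -0.23148347  0.24045545] [-0.00187565  0.00095184 -0.00195303] [ 0.3730285  -0.44511559 -4.45233562] 0.6142005593611494
```

View pics/m_wrist.png

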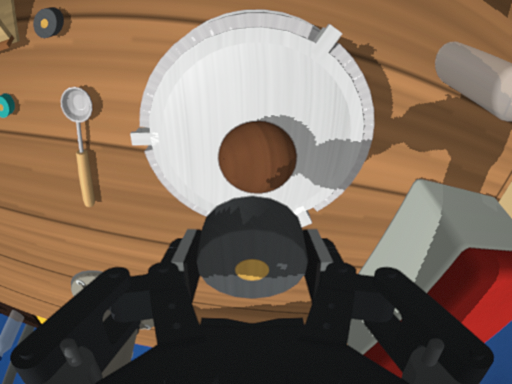

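View pics/m_side.png

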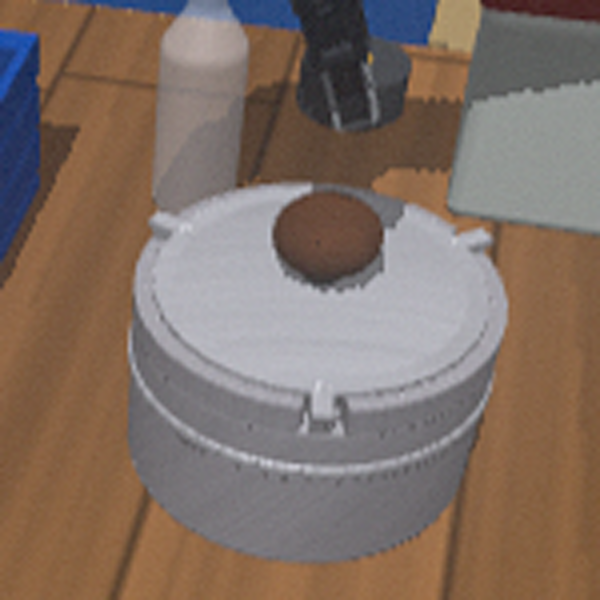

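View pics/m_top.png

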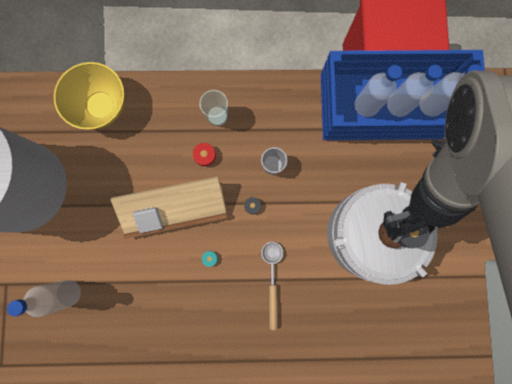

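```bash
cat >> h.py <<'E'
def wcloud(dep,R,e):
    C=vision.calibration('wrist'); v,u=np.mgrid[0:384,0:512].astype(float)
    x=(u-C['cx'])/C['fx'];y=(v-C['cy'])/C['fx'];r=np.hypot(x,y)+1e-9
    k=np.tan(r)/r; X=np.stack([x*k,y*k,np.ones_like(x)],-1)*dep[...,None]
    H=C['hand_eye']; Y=X@H[:3,:3].T+H[:3,3]
    return Y, Y@R.T+e
def planefit(P,it=4):
    for _ in range(it):
        c=P.mean(0);n=np.linalg.svd(P-c,full_matrices=False)[2][2]; n*=np.sign(n[2]); r=(P-c)@n; P=P[abs(r)<2.5*r.std()+1e-5]
    return c,n,r.std(),len(P)
E
python3 - <<'E'
from h import *
z=np.load('m_o.npz');R,e=z['R'],z['e']
s=np.load('m_side.npz');print('knob side',knobfit('side',s['d'],.146,(.534,-.235,.156)))
w=np.load('m_wrist.npz');T,W=wcloud(w['d'],R,e)
hsv=cv2.cvtColor(w['p'],cv2.COLOR_RGB2HSV)
print(W[270,252],W[210,255],W[250,230],w['d'][270,252])
# top face patch: region around gold dot
m=np.zeros((384,512),bool); m[245:288,212:292]=1
P=W[m]; c,n,sd,k=planefit(P); print('plane',c,n,np.degrees(np.arccos(n[2])),sd,k)
# disc: region at face plane within .03
h=(W-c)@n; mm=(abs(h)<.0025)&(np.linalg.norm(W-c,axis=-1)<.045)&(np.mgrid[0:384,0:512][1]>196)&(np.mgrid[0:384,0:512][1]<312)
a=R[:,1];b=np.cross(n,a);b/=np.linalg.norm(b);a=np.cross(b,n)
ab=np.c_[(W[mm]-c)@a,(W[mm]-c)@b].astype(np.float32); print(len(ab),ab.min(0),ab.max(0),cv2.minEnclosingCircle(ab))
cv2.imwrite('pics/m_mask.png',(mm*255).astype(np.uint8))
# gold
g=(hsv[...,0]>12)&(hsv[...,0]<30)&(hsv[...,1]>90)&(np.linalg.norm(W-c,axis=-1)<.03)
print('gold',g.sum(),W[g].mean(0))
# knob in wrist view
kc=W[(hsv[...,1]>90)&(W[...,2]>.146)&(W[...,2]<.18)&(np.hypot(W[...,0]-.533,W[...,1]+.235)<.05)]
f=lambda x:(np.linalg.norm((kc-x)/[.03,.03,.02],axis=1)-1)*.025
r=least_squares(f,(.533,-.235,.156),loss='soft_l1',f_scale=.001);print('knob wrist',r.x,len(kc),np.sqrt(np.mean(f(r.x)**2)))
E
```

```text
knob side (array([ 0.53302546, -0.23499774,  0.15623826]), 486, np.float64(0.0010337193164537447))
[ 0.53216112 -0.23071057  0.26184455] [ 0.55864562 -0.22692549  0.24898929] [ 0.54387812 -0.21845598  0.26147443] 0.13803382
plane [ 0.53412239 -0.23007175  0.26154364] [-0.00712793 -0.00194492  0.9999727 ] 0.4233342002786994 0.00042930562903237317 3371
6433 [-0.02638892 -0.02876855] [0.02693973 0.02577053] ((0.0015113353729248047, -0.0005223766202107072), 0.029138721525669098)
gold 642 [ 0.53207431 -0.23053717  0.26240537]
knob wrist [ 0.53304334 -0.23436605  0.15602775] 4272 0.0005596997299846019
```

View pics/m_mask.png

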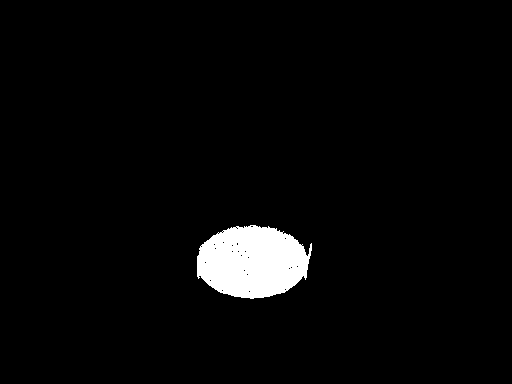

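Request:
move_arm(
  increments="0.4 0.3 -4 0 0 0 0; 0.4 0 0 -10 0 0 0; 0.4 0 0 -15 0 0 0; 0.4 0 0 -15 0 0 0; 0.4 0 0 -8 0 0 0; 0.4 0 0 -4 0 0 0; 0.4 0 0 0 0 0 0; 0.4 0 0 0 0 0 0",
)

```text
t: 17.0
eef_pos: [0.5306, -0.2381, 0.1891]
tool_rot: [0.016, 0.981, 0.093, -0.17]
contact_force: [0.3, 0.6, -4.0]
gripper_width: 0.613
```

```bash
cat > look.py <<'E'
from h import *
import sys
o,R=cur();e=o['eef_pos'];print(e,rv(des(-19.73),R),o['contact_force'],o['gripper_width'])
p,d=vision.read_camera('wrist');cv2.imwrite(f'pics/{sys.argv[1]}_w.png',p[:,:,::-1])
T,W=wcloud(d,R,e); hsv=cv2.cvtColor(p,cv2.COLOR_RGB2HSV)
m=np.zeros((384,512),bool); m[245:288,212:292]=1
c,n,sd,k=planefit(W[m]); print('tilt',np.degrees(np.arccos(n[2])),n,'ztop',c[2])
h=(W-c)@n; uu=np.mgrid[0:384,0:512][1]
mm=(abs(h)<.002)&(np.linalg.norm(W-c,axis=-1)<.045)&(uu>200)&(uu<304)
a=R[:,1];b=np.cross(n,a);b/=np.linalg.norm(b);a=np.cross(b,n)
A=(W[mm]-c)@a;B=(W[mm]-c)@b; mid=abs(A)<.006
k=(np.percentile(B[mid],.5)+np.percentile(B[mid],99.5))/2; print('b ext',np.percentile(B[mid],[.5,99.5]),'a',A.min(),A.max(),'disc',c+k*b)
g=(hsv[...,0]>12)&(hsv[...,0]<30)&(hsv[...,1]>90)&(np.linalg.norm(W-c,axis=-1)<.03)
print('gold',W[g].mean(0))
kc=W[(hsv[...,1]>90)&(W[...,2]>.146)&(W[...,2]<.18)&(np.hypot(W[...,0]-.533,W[...,1]+.235)<.05)]
if len(kc)>200:
    f=lambda x:(np.linalg.norm((kc-x)/[.03,.03,.02],axis=1)-1)*.025
    r=least_squares(f,(.533,-.235,.156),loss='soft_l1',f_scale=.001);print('knob wrist',r.x,len(kc),np.sqrt(np.mean(f(r.x)**2)))
E
python3 look.py n; python3 - <<'E'
from h import *
p,d=vision.read_camera('side'); cv2.imwrite('pics/n_s.png',cv2.resize(p[60:160,270:390],(720,600),interpolation=cv2.INTER_CUBIC)[:,:,::-1])
E
```

```text
[ 0.53055619 -0.23808934  0.18906074] [0.00028037 0.00154293 0.00084833] [ 0.30230576  0.63713504 -3.97157733] 0.6129272898701036
tilt 0.44245899226034063 [-0.0076558   0.00101114  0.99997018] ztop 0.21014275141286026
b ext [-0.02697902  0.02513079] a -0.025225076807315516 0.02547056542931484 disc [ 0.53333873 -0.23683966  0.21013598]
gold [ 0.53218552 -0.23693213  0.21096595]
knob wrist [ 0.53284577 -0.23439413  0.15607466] 3678 0.0005089380325472871
```

View pics/n_s.png

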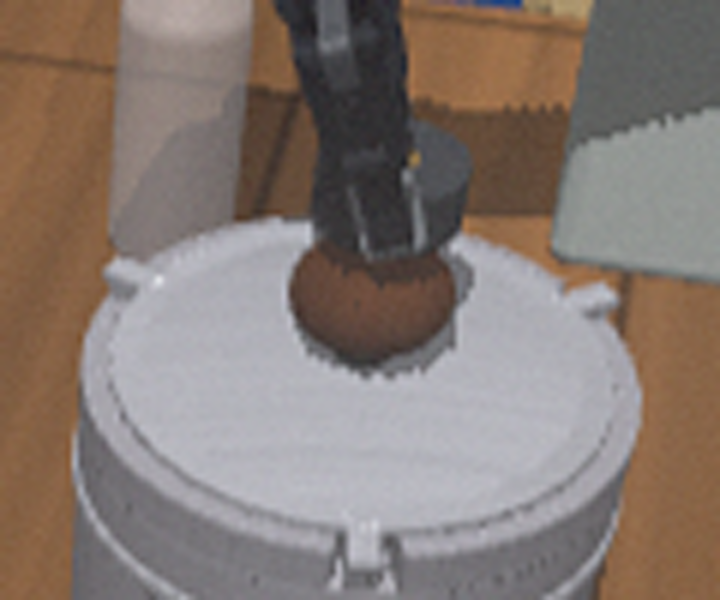

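View pics/n_w.png

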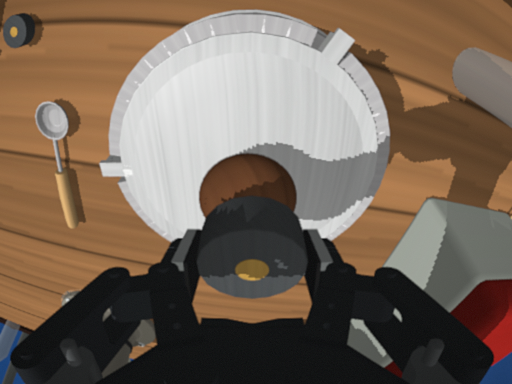

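Request:
move_arm(
  increments="0.4 -0.3 2.5 0 0 0 0; 0.4 0 0 -3 0 0 0; 0.4 0 0 -3 0 0 0; 0.4 0 0 -1.5 0 0 0; 0.4 0 0 0 0 0 0; 0.4 0 0 0 0 0 0; 0.4 0 0 0 0 0 0; 0.4 0 0 0 0 0 0",
)

```text
t: 18.1
eef_pos: [0.53, -0.2356, 0.1812]
tool_rot: [0.016, 0.981, 0.093, -0.17]
contact_force: [0.3, -0.4, -4.4]
gripper_width: 0.61
```

```bash
python3 look.py o; python3 - <<'E'
from h import *
p,d=vision.read_camera('side'); cv2.imwrite('pics/o_s.png',cv2.resize(p[60:160,270:390],(720,600),interpolation=cv2.INTER_CUBIC)[:,:,::-1])
E
```

```text
[ 0.52995785 -0.23557717  0.1811748 ] [0.00013976 0.00082937 0.00083255] [ 0.31174346 -0.38283378 -4.36288438] 0.6098736838991634
tilt 0.33449171481591056 [-0.00570731 -0.00122812  0.99998296] ztop 0.20223520742943046
b ext [-0.02703347  0.02523625] a -0.025192309135550244 0.025610169112015274 disc [ 0.53277413 -0.23431906  0.20222996]
gold [ 0.53157442 -0.23438675  0.20304425]
knob wrist [ 0.53281958 -0.23443329  0.15614105] 3215 0.000899348857770921
```

View pics/o_s.png

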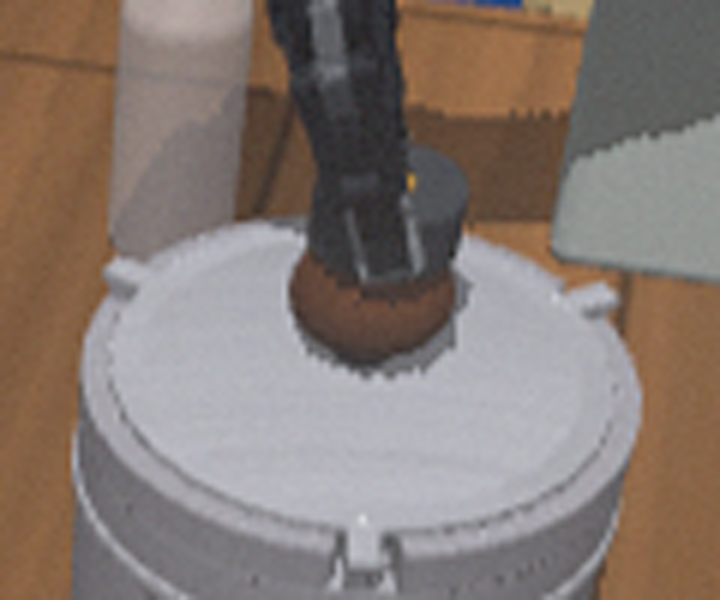

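Request:
move_arm(
  increments="0.4 0.2 0 -0.5 0 0 0; 0.4 0 0 -0.5 0 0 0; 0.4 0 0 -0.3 0 0 0; 0.4 0 0 -0.2 0 0 0; 0.4 0 0 -0.2 0 0 0; 0.4 0 0 0 0 0 0; 0.4 0 0 0 0 0 0; 0.4 0 0 0 0 0 0",
)

```text
t: 19.2
eef_pos: [0.5301, -0.2355, 0.1794]
tool_rot: [0.016, 0.981, 0.093, -0.17]
contact_force: [0.5, -0.5, -3.6]
gripper_width: 0.612
```

Request:
move_arm(
  increments="0.4 0 0 -0.3 0 0 0; 0.4 0 0 -0.3 0 0 0; 0.4 0 0 -0.3 0 0 0; 0.4 0 0 0 0 0 0; 0.4 0 0 0 0 0 0; 0.4 0 0 0 0 0 0; 0.4 0 0 0 0 0 0; 0.4 0 0 0 0 0 0",
)

```text
t: 20.2
eef_pos: [0.5302, -0.2355, 0.1785]
tool_rot: [0.016, 0.981, 0.093, -0.17]
contact_force: [-0.6, -0.4, -2.6]
gripper_width: 0.613
```

Request:
move_arm(
  increments="0.4 0 0 -0.3 0 0 0; 0.4 0 0 -0.3 0 0 0; 0.4 0 0 -0.3 0 0 0; 0.4 0 0 0 0 0 0; 0.4 0 0 0 0 0 0; 0.4 0 0 0 0 0 0; 0.4 0 0 0 0 0 0; 0.4 0 0 0 0 0 0",
)

```text
t: 21.2
eef_pos: [0.5302, -0.2355, 0.1783]
tool_rot: [0.016, 0.981, 0.093, -0.17]
contact_force: [-1.9, 1.2, 6.0]
gripper_width: 0.613
```

```bash
python3 look.py p
```

```text
[ 0.53016285 -0.23552467  0.17828048] [0.00028185 0.00076929 0.00080357] [-1.9353812   1.20123977  5.95946197] 0.6134520642937007
tilt 0.368407215172547 [-6.42310011e-03  2.95080015e-04  9.99979328e-01] ztop 0.19941990006567592
b ext [-0.02742155  0.02513153] a -0.025358989165005896 0.025529666381950242 disc [ 0.53287544 -0.23426613  0.19941274]
gold [ 0.53175283 -0.23458136  0.20026038]
knob wrist [ 0.53279663 -0.23437615  0.15618838] 3003 0.000892404788958985
```

Request:
move_arm(
  increments="0.4 0 0 0.3 0 0 0; 0.4 0 0 0.2 0 0 0; 0.4 0 0 0 0 0 0; 0.4 0 0 0 0 0 0; 0.4 0 0 0 0 0 0; 0.4 0 0 0 0 0 0; 0.4 0 0 0 0 0 0; 0.4 0 0 0 0 0 0",
  newtons=20,
)

```text
t: 22.25
eef_pos: [0.5302, -0.2355, 0.1783]
tool_rot: [0.016, 0.981, 0.093, -0.17]
contact_force: [-1.9, 0.3, 6.0]
gripper_width: 0.609
```

Request:
move_arm(
  increments="0.4 0 0 0.3 0 0 0; 0.4 0 0 0.2 0 0 0; 0.4 0 0 0 0 0 0; 0.4 0 0 0 0 0 0; 0.4 0 0 0 0 0 0; 0.4 0 0 0 0 0 0; 0.4 0 0 0 0 0 0; 0.4 0 0 0 0 0 0",
)

```text
t: 23.25
eef_pos: [0.5301, -0.2355, 0.1785]
tool_rot: [0.016, 0.981, 0.093, -0.17]
contact_force: [-1.0, -0.3, -0.5]
gripper_width: 0.616
```

Request:
move_arm(
  increments="0.65 0 0 0 0 0 0; 0.68 0 0 0 0 0 0; 0.72 0 0 0 0 0 0; 0.76 0 0 0 0 0 0; 0.82 0 0 0 0 0 0; 0.9 0 0 0 0 0 0; 1 0 0 0 0 0 0; 1 0 0 0 0 0 0",
)

```text
t: 24.25
eef_pos: [0.5301, -0.2355, 0.1786]
tool_rot: [0.016, 0.981, 0.093, -0.17]
contact_force: [-0.2, 0.1, 0.2]
gripper_width: 1.005
```

```bash
python3 look.py q; python3 - <<'E'
from h import *
p,d=vision.read_camera('side'); cv2.imwrite('pics/q_s.png',cv2.resize(p[60:160,270:390],(720,600),interpolation=cv2.INTER_CUBIC)[:,:,::-1])
E
```

```text
[ 0.53014105 -0.23552651  0.1785824 ] [5.27109475e-05 6.67619282e-04 8.12490291e-04] [-0.22042964  0.07740324  0.15976427] 1.005260767623507
tilt 7.473593790616868 [-0.12370831  0.04017789  0.99150491] ztop 0.1995936894845185
b ext [-0.02921952  0.02283269] a -0.026113177919954014 0.02501853525564895 disc [ 0.53054919 -0.23466243  0.19922901]
gold [ 0.52881384 -0.23374004  0.19933859]
knob wrist [ 0.53281755 -0.23441661  0.15620354] 3263 0.0009631219179087813
```

View pics/q_s.png

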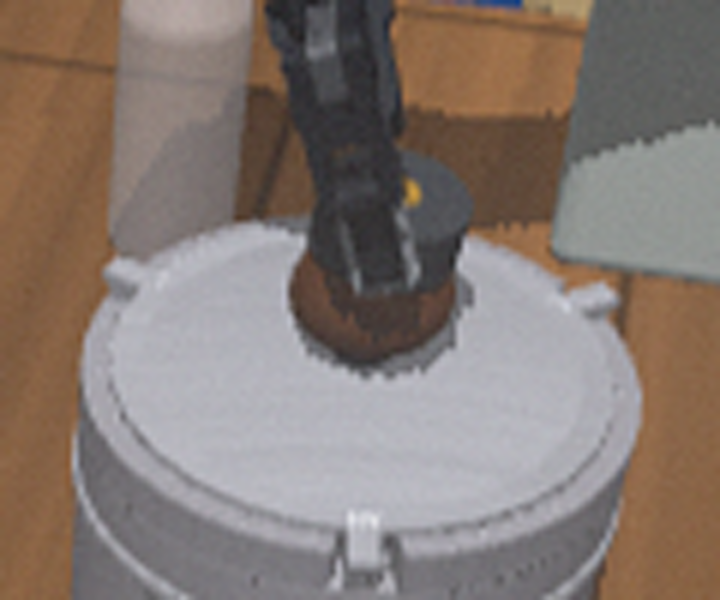

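View pics/q_w.png

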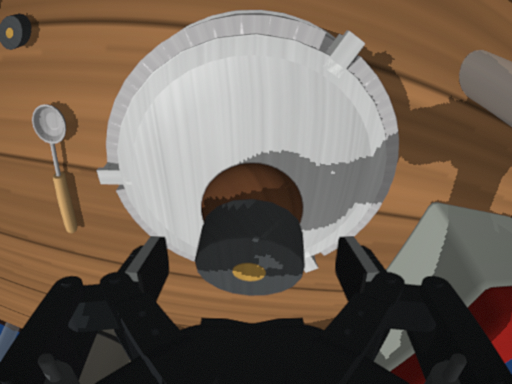

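Request:
move_arm(
  increments="1 0 0 0 0 0 0; 1 0 0 0 0 0 0; 1 0 0 0 0 0 0; 1 0 0 0 0 0 0; 1 0 0 0 0 0 0; 1 0 0 0 0 0 0; 1 0 0 0 0 0 0; 1 0 0 0 0 0 0",
)

```text
t: 25.35
eef_pos: [0.5301, -0.2355, 0.1786]
tool_rot: [0.016, 0.981, 0.093, -0.17]
contact_force: [0.4, -0.8, 0.2]
gripper_width: 1.001
```

```bash
python3 look.py r; python3 - <<'E'
from h import *
p,d=vision.read_camera('side'); cv2.imwrite('pics/r_s.png',cv2.resize(p[60:160,270:390],(720,600),interpolation=cv2.INTER_CUBIC)[:,:,::-1])
E
```

```text
[ 0.53013558 -0.23552095  0.17858089] [3.40562824e-05 6.75077530e-04 8.15174181e-04] [ 0.35038722 -0.81342411  0.17258617] 1.0009782578781368
tilt 7.350051190153785 [-0.12454449  0.02924074  0.99178307] ztop 0.19956942493384236
b ext [-0.02971696  0.02277535] a -0.0259007496440365 0.025071625720781334 disc [ 0.53024015 -0.23465949  0.19916332]
gold [ 0.52862768 -0.23384779  0.19930244]
knob wrist [ 0.53282768 -0.23441282  0.15615383] 3259 0.0007884684139029847
```

View pics/r_s.png

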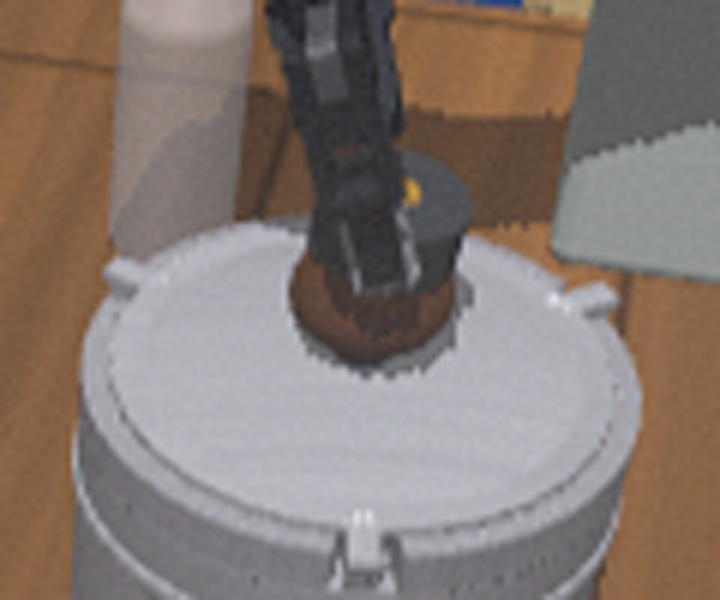

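View pics/r_w.png

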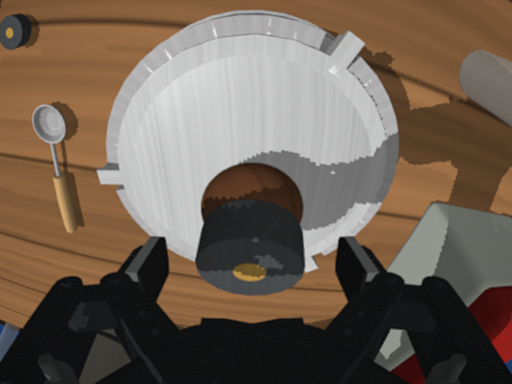

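```bash
python3 - <<'E'
from h import *
o,R=cur();e=o['eef_pos']
p,d=vision.read_camera('wrist');T,W=wcloud(d,R,e)
hsv=cv2.cvtColor(p,cv2.COLOR_RGB2HSV)
rr=np.hypot(W[...,0]-.533,W[...,1]+.2345)
m=(rr<.08)&(rr>.045)&(W[...,2]>.115)&(W[...,2]<.15)
print('lid wrist',planefit(W[m]), 'rim', planefit(W[(rr>.094)&(rr<.102)&(W[...,2]>.11)&(W[...,2]<.13)]))
ps,ds=vision.read_camera('side');S=cloud('side',ds);rr=np.hypot(S[...,0]-.533,S[...,1]+.2345)
m=(rr<.08)&(rr>.045)&(S[...,2]>.115)&(S[...,2]<.15)
print('lid side',planefit(S[m]),'knob',knobfit('side',ds,.146,(.533,-.235,.156)))
w0=np.load('m_side.npz');S0=cloud('side',w0['d']);rr=np.hypot(S0[...,0]-.533,S0[...,1]+.2345);m=(rr<.08)&(rr>.045)&(S0[...,2]>.115)&(S0[...,2]<.15)
print('lid side before',planefit(S0[m]))
z=np.load('m_o.npz');T0,W0=wcloud(np.load('m_wrist.npz')['d'],z['R'],z['e']);rr=np.hypot(W0[...,0]-.533,W0[...,1]+.2345)
m=(rr<.08)&(rr>.045)&(W0[...,2]>.115)&(W0[...,2]<.15);print('lid wrist before',planefit(W0[m]))
cv2.imwrite('pics/s_w.png',cv2.resize(p[180:310,170:340],(785,600),interpolation=cv2.INTER_CUBIC)[:,:,::-1])
E
```

```text
lid wrist (array([ 0.56199192, -0.22899215,  0.12670537]), array([0.00520112, 0.00144746, 0.99998543]), np.float64(0.0013871427727963834), 21482) rim (array([ 0.58603901, -0.22356751,  0.12014151]), array([-2.26371127e-04,  8.98150704e-04,  9.99999571e-01]), np.float64(0.0006332075495106533), 5933)
lid side (array([ 0.53068296, -0.2149696 ,  0.1267837 ]), array([8.21444296e-04, 2.06660849e-03, 9.99997527e-01]), np.float64(0.0015540816775429997), 1460) knob (array([ 0.52874219, -0.23054804,  0.17817149]), 537, np.float64(0.007335770897507731))
lid side before (array([ 0.53078046, -0.214714  ,  0.12678544]), array([-2.07180162e-05,  3.08466477e-03,  9.99995242e-01]), np.float64(0.001553200815440648), 1464)
lid wrist before (array([ 0.5513971 , -0.23055727,  0.12673942]), array([0.00274029, 0.00116458, 0.99999557]), np.float64(0.001402372659811403), 14951)
```

View pics/s_w.png

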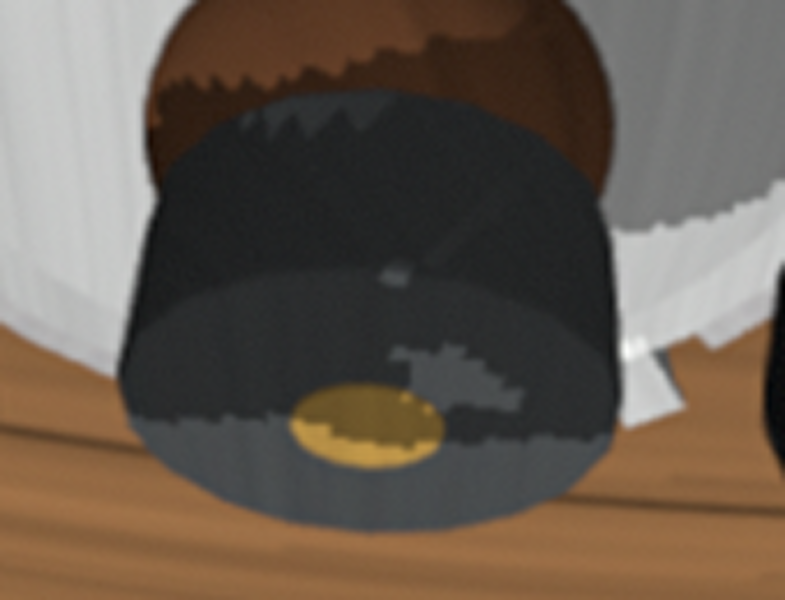

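```bash
cat > tilt.py <<'E'
from h import *
def tilt(R,e):
    p,d=vision.read_camera('wrist');T,W=wcloud(d,R,e)
    m=np.zeros((384,512),bool); m[250:285,215:290]=1
    c,n,sd,k=planefit(W[m]); return n,c[2]
if __name__=='__main__':
    o,R=cur()
    for i in range(6):
        n,z=tilt(R,o['eef_pos']);print(np.round(n[:2]*57.3,2),round(z,5),bot.get_obs()['t'])
E
python3 tilt.py
```

```text
[-7.04  1.88] 0.19954 25.6
[-7.08  1.75] 0.19955 25.65
[-7.12  1.66] 0.19954 25.7
[-7.1   1.72] 0.19953 25.75
[-7.03  1.85] 0.19952 25.8
[-7.11  1.87] 0.19955 25.85
```

Request:
move_arm(
  increments="1 3 0.6 9 0 0 0; 1 8 1.5 22 0 0 0; 1 11 2 31 0 0 0; 1 0 0 10 0.0216 -0.1127 0; 1 0 0 0 0.0216 -0.1127 0; 1 0 0 0 0.0216 -0.1127 0; 1 0 0 0 0 0 0.16; 1 0 0 0 0 0 0.16",
)

```text
t: 26.85
eef_pos: [0.552, -0.2317, 0.2517]
tool_rot: [0.0, 0.967, 0.254, 0.001]
contact_force: [-0.0, -0.1, 0.4]
gripper_width: 1.001
```

Request:
move_arm(
  increments="1 -6 -1 0 0 0 0.16; 1 -6 -1 0 0 0 0.16; 1 -4 -1 0 0 0 0.16; 1 0 0 0 0 0 0.16; 1 0 0 0 0 0 0.17; 1 0 0 0 0 0 0; 1 0 0 0 0 0 0; 1 0 0 0 0 0 0",
)

```text
t: 27.85
eef_pos: [0.5362, -0.2344, 0.2507]
tool_rot: [-0.0, 0.791, 0.612, 0.0]
contact_force: [0.4, 0.4, 0.1]
gripper_width: 0.998
```

```bash
python3 - <<'E'
from h import *
o,R=cur();e=o['eef_pos'];print(o['q'],e,rv(des(0,76),R))
for n in('wrist','side'):
    p,d=vision.read_camera(n); np.savez(f't_{n}.npz',p=p,d=d,R=R,e=e); cv2.imwrite(f'pics/t_{n}.png',p[:,:,::-1] if n!='side' else cv2.resize(p[60:160,270:390],(720,600),interpolation=cv2.INTER_CUBIC)[:,:,::-1])
E
```

```text
[ 0.70533846  0.35735903 -0.5085178   1.72714218  0.19122893  1.10648172
 -0.11611116] [ 0.53620636 -0.23437504  0.25074195] [-0.00034248  0.00018599  0.00939586]
```

View pics/t_side.png

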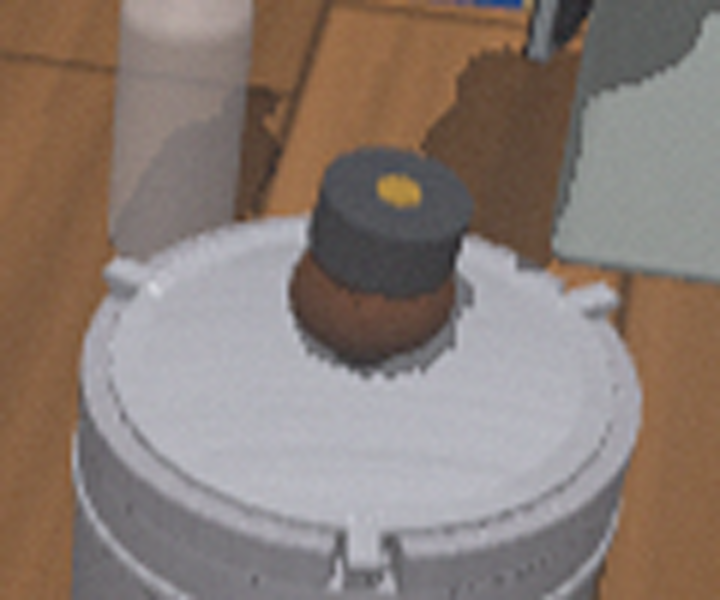

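View pics/t_wrist.png

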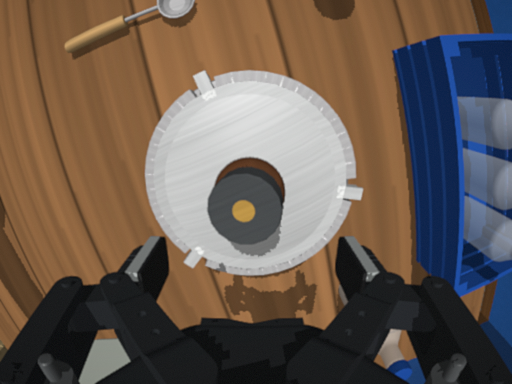

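```bash
cat >> h.py <<'E'
def disc(W,zlo,zhi,c0,rad=.04):
    P=W[(W[...,2]>zlo)&(W[...,2]<zhi)&(np.hypot(W[...,0]-c0[0],W[...,1]-c0[1])<rad)]
    c,n,sd,k=planefit(P[np.hypot(P[:,0]-c0[0],P[:,1]-c0[1])<.02])
    Q=P[abs((P-c)@n)<.002]; a=np.cross(n,[0,1,0]);a/=np.linalg.norm(a);b=np.cross(n,a)
    ab=np.c_[(Q-c)@a,(Q-c)@b].astype(np.float32); (x,y),r=cv2.minEnclosingCircle(ab)
    hu=cv2.convexHull(ab); M=cv2.moments(hu); 
    return dict(tilt=np.round(n[:2]*57.3,2),mec=c+x*a+y*b,r=r,hull=c+M['m10']/M['m00']*a+M['m01']/M['m00']*b,sd=sd,n=n,ext=np.ptp(ab,axis=0))
E
python3 - <<'E'
from h import *
z=np.load('t_wrist.npz');T,W=wcloud(z['d'],z['R'],z['e']);print('wrist',disc(W,.18,.215,(.531,-.2345)))
s=np.load('t_side.npz');print('side',disc(cloud('side',s['d']),.18,.215,(.531,-.2345)))
rr=np.hypot(W[...,0]-.533,W[...,1]+.2345);m=(rr<.08)&(rr>.05)&(W[...,2]>.115)&(W[...,2]<.14);print(planefit(W[m])[:2])
# lid outline centre in wrist: points at lid height
m=(rr<.092)&(rr>.06)&(abs(W[...,2]-.127)<.004)
E
```

```text
wrist {'tilt': array([-6.99,  1.9 ]), 'mec': array([ 0.5289803 , -0.23386585,  0.19904933]), 'r': 0.02729501575231552, 'hull': array([ 0.52939802, -0.23372015,  0.19909584]), 'sd': np.float64(0.0006002144774848483), 'n': array([-0.12202604,  0.03319487,  0.99197165]), 'ext': array([0.0527943 , 0.05381972], dtype=float32)}
side {'tilt': array([-6.94,  1.71]), 'mec': array([ 0.52883246, -0.2339348 ,  0.19900263]), 'r': 0.027745263651013374, 'hull': array([ 0.52927529, -0.23352544,  0.19904439]), 'sd': np.float64(0.0007282926264208834), 'n': array([-0.12115974,  0.02986791,  0.99218356]), 'ext': array([0.05208756, 0.05337475], dtype=float32)}
(array([ 0.53622444, -0.22445289,  0.12653393]), array([-4.89770272e-04, -2.75484391e-04,  9.99999842e-01]))
```

Request:
move_arm(
  increments="1 -3.1 0 -20 0 0 0.009; 1 0 0 -20 0 0 0; 1 0 0 -15 0 0 0; 1 0 0 -12 0 0 0; 1 0 0 -9 0 0 0; 1 0 0 0 0 0 0; 1 0 0 0 0 0 0; 1 0 0 0 0 0 0",
)

```text
t: 28.95
eef_pos: [0.5334, -0.2345, 0.1752]
tool_rot: [0.0, 0.788, 0.616, 0.0]
contact_force: [-0.1, 0.5, 0.1]
gripper_width: 1.0
```

```bash
python3 - <<'E'
from h import *
o,R=cur();e=o['eef_pos'];print(e,rv(des(0,76),R),o['contact_force'])
p,d=vision.read_camera('wrist'); T,W=wcloud(d,R,e);print('wrist',disc(W,.18,.215,(.531,-.2345)))
cv2.imwrite('pics/u_w.png',p[:,:,::-1])
E
```

```text
[ 0.53339448 -0.23452157  0.17515559] [-0.00010116  0.00102583 -0.0012712 ] [-0.11884461  0.5393914   0.08858655]
wrist {'tilt': array([-7.18,  1.73]), 'mec': array([ 0.52916282, -0.23338999,  0.19908513]), 'r': 0.027203306555747986, 'hull': array([ 0.52930073, -0.23349598,  0.1991058 ]), 'sd': np.float64(0.0005421795771215749), 'n': array([-0.12534408,  0.03025681,  0.99165185]), 'ext': array([0.05334444, 0.0535608 ], dtype=float32)}
```

View pics/u_w.png

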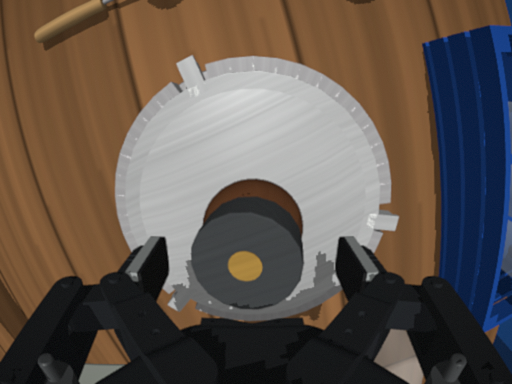

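Close gently.

Request:
move_arm(
  increments="0.9 0 0 0 0 0 0; 0.8 0 0 0 0 0 0; 0.75 0 0 0 0 0 0; 0.7 0 0 0 0 0 0; 0.66 0 0 0 0 0 0; 0.62 0 0 0 0 0 0; 0.58 0 0 0 0 0 0; 0.5 0 0 0 0 0 0",
  newtons=20,
)

```text
t: 30.0
eef_pos: [0.5319, -0.2342, 0.1748]
tool_rot: [-0.001, 0.788, 0.616, -0.001]
contact_force: [-5.4, 1.9, 6.1]
gripper_width: 0.641
```

```bash
cat > dl.py <<'E'
from h import *
import sys
o,R=cur();e=o['eef_pos'];print(e,rv(des(0,76),R),o['contact_force'],o['torque'],o['gripper_width'])
p,d=vision.read_camera('wrist'); T,W=wcloud(d,R,e);D=disc(W,.18,.225,(.532,-.2345),.035);print('wrist',D['tilt'],D['mec'],D['hull'],D['r'])
cv2.imwrite(f'pics/{sys.argv[1]}_w.png',p[:,:,::-1])
p,d=vision.read_camera('side'); cv2.imwrite(f'pics/{sys.argv[1]}_s.png',cv2.resize(p[60:160,270:390],(720,600),interpolation=cv2.INTER_CUBIC)[:,:,::-1])
E
python3 dl.py v
```

```text
[ 0.53189662 -0.23416071  0.17482623] [-0.00071227 -0.00231125 -0.00113825] [-5.41410854  1.93217246  6.12822147] [3.66212719e-01 1.38643019e+00 7.32522724e-04] 0.64105201334535
wrist [-7.06  1.91] [ 0.53315625 -0.22853192  0.19937249] [ 0.53103897 -0.23347278  0.19927546] 0.033789489418268204
```

View pics/v_w.png

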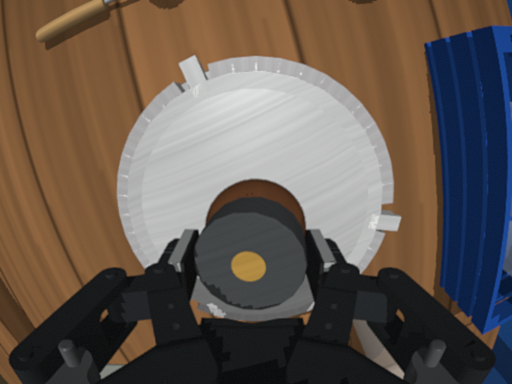

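Request:
move_arm(
  increments="0.68 0 0 0 0 0 0; 0.75 0 0 0 0 0 0; 0.9 0 0 0 0 0 0; 1 0 0 0 0 0 0; 1 0 0 10 0 0 0; 1 0 0 20 0 0 0; 1 0 0 35 0 0 0; 1 0 0 10 0 0 -0.1",
)

```text
t: 31.1
eef_pos: [0.5345, -0.2347, 0.2528]
tool_rot: [0.002, 0.818, 0.575, 0.002]
contact_force: [-0.6, 0.1, 0.8]
gripper_width: 0.995
```

Request:
move_arm(
  increments="1 0 0 0 0 0 -0.18; 1 0 0 0 0 0 -0.18; 1 0 0 0 0 0 -0.18; 1 0 0 0 0 0 -0.18; 1 0 0 0 0 0 -0.18; 1 0 0 0 0 0 -0.18; 1 0 0 0 0 0 -0.18; 1 0 0 0 0 0 -0.18",
)

```text
t: 32.1
eef_pos: [0.5333, -0.2343, 0.2504]
tool_rot: [0.0, 0.994, -0.109, 0.001]
contact_force: [0.3, 0.6, 0.1]
gripper_width: 1.0
```

```bash
python3 - <<'E'
from h import *
o,R=cur();e=o['eef_pos'];print(o['q'],e)
p,d=vision.read_camera('wrist'); T,W=wcloud(d,R,e);D=disc(W,.18,.225,(.531,-.2345),.04);print(D)
ps,ds=vision.read_camera('side');D2=disc(cloud('side',ds),.18,.225,(.531,-.2345));print(D2)
cv2.imwrite('pics/w_s.png',cv2.resize(ps[60:160,270:390],(720,600),interpolation=cv2.INTER_CUBIC)[:,:,::-1])
n=D['n']; az=np.degrees(np.arctan2(-n[1],-n[0])); ti=np.degrees(np.arccos(n[2])); print('yaw',az,'tilt',ti,'rot to grasp',rv(des(ti,az),R),'then level',rv(des(0,az),des(ti,az)))
top=(D['hull']+D2['hull'])/2; C=top-.012*n; print('C',C,'TCP',C-.014*n,'delta',(C-.014*n-e)*1e3)
E
```

```text
[ 0.49519001  0.3194649  -0.23536274  1.74946888  0.08284538  1.08084552
 -1.55632774] [ 0.53329114 -0.23432116  0.2504066 ]
{'tilt': array([-7.19,  1.62]), 'mec': array([ 0.52951046, -0.2340918 ,  0.19900203]), 'r': 0.027397437021136284, 'hull': array([ 0.52960756, -0.23393831,  0.19900993]), 'sd': np.float64(0.0005818056358706874), 'n': array([-0.12549846,  0.02834706,  0.99168875]), 'ext': array([0.05393934, 0.05369506], dtype=float32)}
{'tilt': array([-7.49,  1.79]), 'mec': array([ 0.53128364, -0.23282087,  0.1993003 ]), 'r': 0.02830503135919571, 'hull': array([ 0.52942251, -0.23292991,  0.19905838]), 'sd': np.float64(0.000795848639738618), 'n': array([-0.13064134,  0.03131101,  0.99093514]), 'ext': array([0.0528204 , 0.05635101], dtype=float32)}
yaw -12.728132082667303 tilt 7.3921711243410275 rot to grasp [-0.02797353 -0.12442223 -0.00423451] then level [0.02842585 0.12584731 0.        ]
C [ 0.53102101 -0.23377428  0.18713389] TCP [ 0.53277799 -0.23417114  0.17325025] delta [ -0.5131516    0.15001947 -77.15635515]
```

View pics/w_s.png

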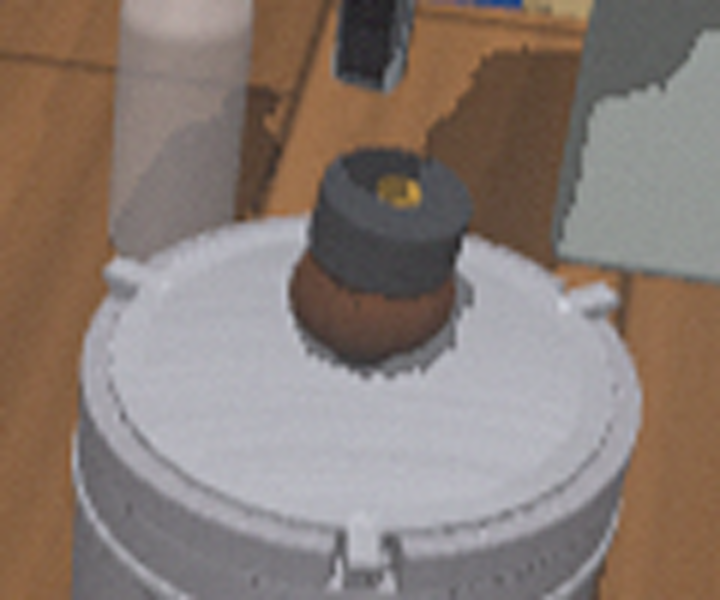

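Request:
move_arm(
  increments="1 -0.5 0.2 -10 -0.014 -0.062 -0.004; 1 0 0 -20 -0.014 -0.062 0; 1 0 0 -20 0 0 0; 1 0 0 -15 0 0 0; 1 0 0 -12 0 0 0; 1 0 0 0 0 0 0; 1 0 0 0 0 0 0; 1 0 0 0 0 0 0",
)

```text
t: 33.2
eef_pos: [0.533, -0.2343, 0.1733]
tool_rot: [0.007, 0.992, -0.108, 0.064]
contact_force: [-0.9, -0.3, 0.5]
gripper_width: 1.002
```

```bash
python3 - <<'E'
from h import *
o,R=cur();e=o['eef_pos'];print(e,rv(des(7.39,-12.73),R),o['contact_force'])
p,d=vision.read_camera('wrist'); T,W=wcloud(d,R,e);D=disc(W,.18,.225,(.531,-.2345),.035);print(D)
cv2.imwrite('pics/x_w.png',p[:,:,::-1])
n=D['n'];C=D['hull']-.012*n;print((C-.014*n-e)*1e3)
E
```

```text
[ 0.53303379 -0.23434152  0.17325818] [ 0.0009599  -0.00037091 -0.0061349 ] [-0.94559817 -0.27141636  0.51492247]
{'tilt': array([-7.18,  1.76]), 'mec': array([ 0.52936566, -0.23394743,  0.19906548]), 'r': 0.027339497581124306, 'hull': array([ 0.52945407, -0.2338818 ,  0.19907461]), 'sd': np.float64(0.0005438937218556067), 'n': array([-0.12528357,  0.03070028,  0.99164586]), 'ext': array([0.05391206, 0.05401722], dtype=float32)}
[-0.32235124 -0.33848019  0.03364465]
```

View pics/x_w.png

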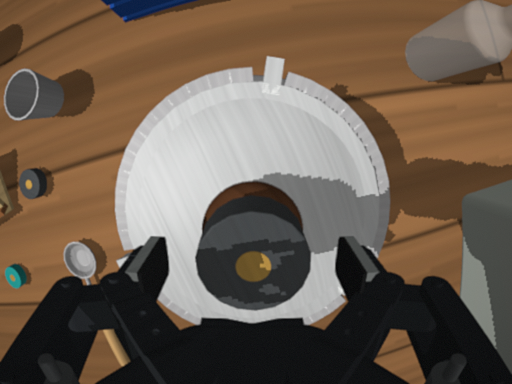

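Request:
move_arm(
  increments="0.75 0 0 0 0 0 0; 0.66 0 0 0 0 0 0; 0.5 0 0 0 0 0 0; 0.4 0 0 0 0 0 0; 0.4 0 0 0 0 0 0; 0.4 0 0 4 0 0 0; 0.4 0 0 2 0.0142 0.0629 0; 0.4 0 0 0 0.0142 0.0629 0",
  newtons=40,
)

```text
t: 34.25
eef_pos: [0.5318, -0.2343, 0.1781]
tool_rot: [-0.0, 0.994, -0.108, -0.002]
contact_force: [-0.1, -1.0, -4.3]
gripper_width: 0.617
```

Request:
move_arm(
  increments="0.4 0 0 0 0 0 0; 0.4 0 0 0 0 0 0; 0.4 0 0 0 0 0 0; 0.4 0 0 0 0 0 0; 0.4 0 0 0 0 0 0; 0.4 0 0 0 0 0 0; 0.4 0 0 0 0 0 0; 0.4 0 0 0 0 0 0",
)

```text
t: 35.25
eef_pos: [0.5325, -0.2342, 0.1786]
tool_rot: [-0.0, 0.994, -0.108, -0.001]
contact_force: [-0.5, 0.4, -3.7]
gripper_width: 0.617
```

```bash
python3 dl.py y; python3 - <<'E'
from h import *
o,R=cur();e=o['eef_pos'];print(rv(des(0,-12.73),R))
p,d=vision.read_camera('wrist'); T,W=wcloud(d,R,e); h=cv2.cvtColor(p,cv2.COLOR_RGB2HSV)
g=(h[...,0]>12)&(h[...,0]<30)&(h[...,1]>90)&(W[...,2]>.19)&(W[...,2]<.22)&(np.hypot(W[...,0]-.533,W[...,1]+.2345)<.02);print('gold',W[g].mean(0),g.sum())
kc=W[(h[...,1]>90)&(W[...,2]>.146)&(W[...,2]<.18)&(np.hypot(W[...,0]-.533,W[...,1]+.235)<.05)]
f=lambda x:(np.linalg.norm((kc-x)/[.03,.03,.02],axis=1)-1)*.025
r=least_squares(f,(.533,-.235,.156),loss='soft_l1',f_scale=.001);print('knob',r.x,len(kc))
E
```

```text
[ 0.53254522 -0.23421923  0.17858191] [ 8.12880576e-04 -1.16464484e-03  1.54271750e+00] [-0.45602591  0.42525145 -3.65398906] [ 0.02882265  0.0460935  -0.01203837] 0.617459116822122
wrist [-0.03 -0.21] [ 0.53860797 -0.23549393  0.20458326] [ 0.53332219 -0.23420531  0.20458485] 0.03303641453385353
[-0.00023781 -0.00137223 -0.00593744]
gold [ 0.53282415 -0.23412931  0.20491041] 879
knob [ 0.53271385 -0.23438167  0.15634208] 1633
```

View pics/y_w.png

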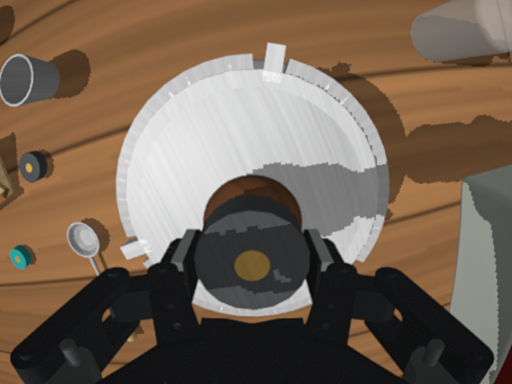

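View pics/y_s.png

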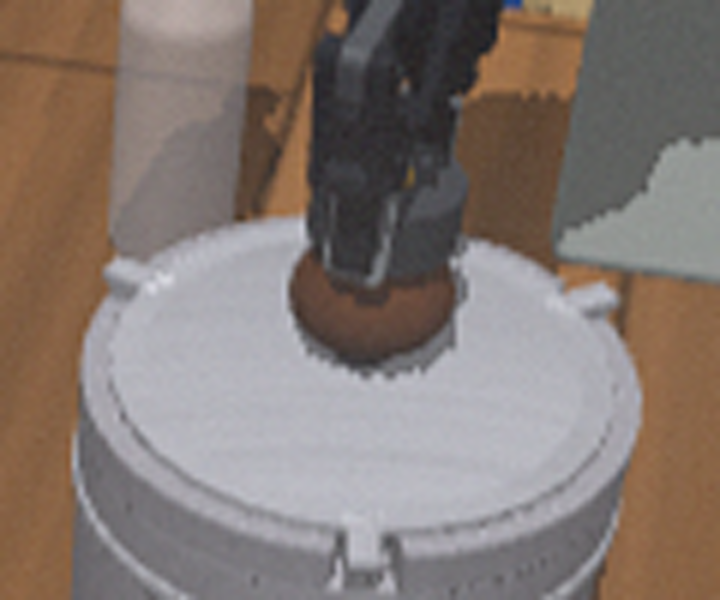

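```bash
python3 - <<'E'
from h import *
a=proj('side',np.array([[.5331,-.2345,.156],[.5331,-.2345,.1926],[.5281,-.2345,.1926]]));print((a-[270,60]+.5)*6)
E
```

```text
[[371.33875063 291.38831475]
 [385.54747864 203.98907425]
 [399.77733507 206.04284389]]
```

Request:
move_arm(
  increments="0.4 0.3 -0.2 -1 0 0 0; 0.4 0 0 -1 0 0 0; 0.4 0 0 -1 0 0 0; 0.4 0 0 -0.5 0 0 0; 0.4 0 0 0 0 0 0; 0.4 0 0 0 0 0 0; 0.4 0 0 0 0 0 0; 0.4 0 0 0 0 0 0",
)

```text
t: 36.4
eef_pos: [0.5328, -0.2344, 0.1751]
tool_rot: [-0.0, 0.994, -0.108, -0.001]
contact_force: [0.3, -0.0, -3.8]
gripper_width: 0.619
```

Request:
move_arm(
  increments="0.4 0 0 -0.3 0 0 0; 0.4 0 0 -0.2 0 0 0; 0.4 0 0 -0.2 0 0 0; 0.4 0 0 0 0 0 0; 0.4 0 0 0 0 0 0; 0.4 0 0 0 0 0 0; 0.4 0 0 0 0 0 0; 0.4 0 0 0 0 0 0",
)

```text
t: 37.4
eef_pos: [0.5328, -0.2345, 0.1744]
tool_rot: [-0.0, 0.994, -0.108, -0.001]
contact_force: [-0.1, 0.7, -5.5]
gripper_width: 0.617
```

Request:
move_arm(
  increments="0.4 0 0 -0.2 0 0 0; 0.4 0 0 -0.2 0 0 0; 0.4 0 0 -0.2 0 0 0; 0.4 0 0 0 0 0 0; 0.4 0 0 0 0 0 0; 0.4 0 0 0 0 0 0; 0.4 0 0 0 0 0 0; 0.4 0 0 0 0 0 0",
)

```text
t: 38.4
eef_pos: [0.5329, -0.2344, 0.1738]
tool_rot: [-0.0, 0.994, -0.108, -0.001]
contact_force: [-0.8, 0.2, -3.3]
gripper_width: 0.618
```

Request:
move_arm(
  increments="0.4 0 0 -0.2 0 0 0; 0.4 0 0 -0.1 0 0 0; 0.4 0 0 0 0 0 0; 0.4 0 0 0 0 0 0; 0.4 0 0 0 0 0 0; 0.4 0 0 0 0 0 0; 0.4 0 0 0 0 0 0; 0.4 0 0 0 0 0 0",
)

```text
t: 39.4
eef_pos: [0.5328, -0.2345, 0.1736]
tool_rot: [-0.0, 0.994, -0.108, -0.001]
contact_force: [-1.2, -0.4, -0.3]
gripper_width: 0.621
```

```bash
python3 - <<'E'
from station import bot
import numpy as np
o=bot.get_obs();print(o['contact_force'],o['torque'],o['eef_pos'])
E
```

```text
[-1.22068991 -0.44320332 -0.26471853] [0.03833898 0.18133023 0.00181963] [ 0.53284828 -0.23446731  0.17357736]
```

Request:
move_arm(
  increments="0.4 -0.2 -0.05 0 0 0 0; 0.4 0 0 0 0 0 0; 0.4 0 0 0 0 0 0; 0.4 0 0 0 0 0 0; 0.4 0 0 0 0 0 0; 0.4 0 0 0 0 0 0; 0.4 0 0 0 0 0 0; 0.4 0 0 0 0 0 0",
  newtons=20,
)

```text
t: 40.4
eef_pos: [0.5328, -0.2345, 0.1735]
tool_rot: [-0.0, 0.994, -0.108, -0.001]
contact_force: [-0.5, 0.1, 0.6]
gripper_width: 0.62
```

```bash
python3 dl.py z; python3 - <<'E'
from station import bot
o=bot.get_obs();print(o['contact_force'],o['torque'],o['eef_pos'])
E
```

```text
[ 0.53278023 -0.23445934  0.17354368] [ 6.46183240e-04 -9.38907063e-04  1.54267565e+00] [-0.53333291  0.0905887   0.56903933] [ 0.15305445 -0.11570769  0.05804858] 0.6200505579923206
wrist [-0.11 -0.14] [ 0.53920448 -0.23592917  0.19957576] [ 0.53355438 -0.23453901  0.1995683 ] 0.03313584625720978
[ 0.53448774 -0.01914283  0.12733934] [ 0.15266997 -0.11737808 -0.06051161] [ 0.53277582 -0.23445223  0.1735561 ]
```

Lateral load is now near zero, and the disc is level (0.1–0.2°) and resting. I'll release slowly.

Request:
move_arm(
  increments="0.63 0 0 0 0 0 0; 0.64 0 0 0 0 0 0; 0.65 0 0 0 0 0 0; 0.67 0 0 0 0 0 0; 0.7 0 0 0 0 0 0; 0.76 0 0 0 0 0 0; 0.85 0 0 0 0 0 0; 1 0 0 0 0 0 0",
)

```text
t: 41.5
eef_pos: [0.5326, -0.2345, 0.1735]
tool_rot: [-0.0, 0.994, -0.108, -0.001]
contact_force: [0.2, -0.1, 0.0]
gripper_width: 0.998
```

```bash
python3 dl.py aa
```

```text
[ 0.53261169 -0.23448111  0.17348141] [ 8.92171444e-04 -1.23472160e-03  1.54267130e+00] [ 0.17087504 -0.09235127  0.01261279] [-0.00709803  0.02261392  0.00642256] 0.9975558576620581
wrist [-7.05  2.78] [ 0.53028222 -0.23301078  0.19914024] [ 0.53023674 -0.23317188  0.19914249] 0.027342604473233223
```

View pics/aa_w.png

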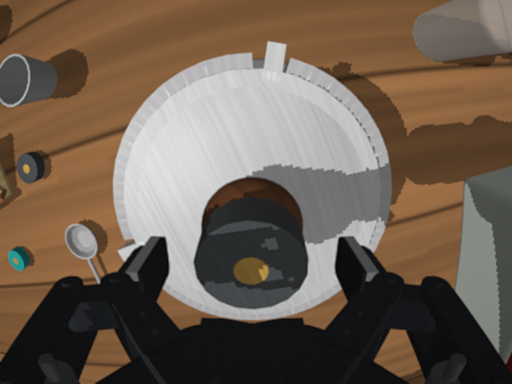

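View pics/aa_s.png

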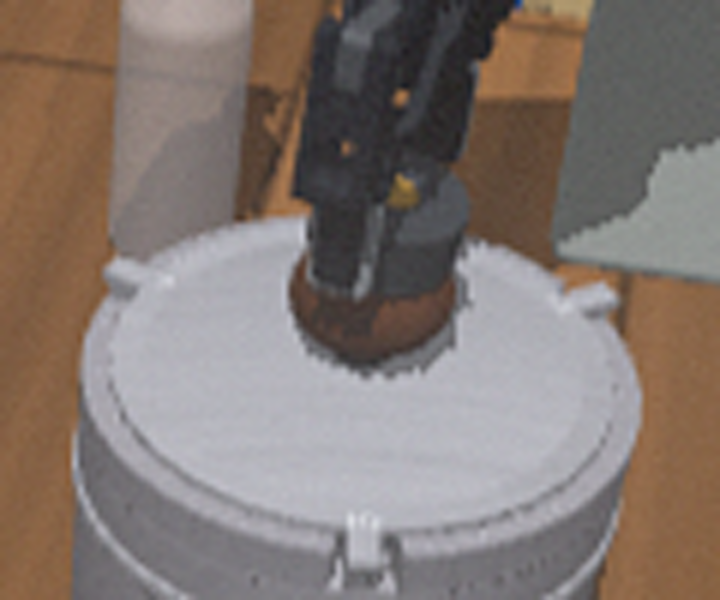

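Request:
move_arm(
  increments="1 0.8 0 0 -0.0485 -0.123 0; 1 0 0 0 0 0 0; 0.7 0 0 0 0 0 0; 0.4 0 0 0 0 0 0; 0.4 0 0 0 0 0 0; 0.4 0 0 0 0 0 0; 0.4 0 0 3 0 0 0; 0.4 0 0 3 0 0 0",
  newtons=40,
)

```text
t: 42.6
eef_pos: [0.5324, -0.2342, 0.1785]
tool_rot: [0.017, 0.992, -0.108, 0.062]
contact_force: [0.3, 0.5, -3.0]
gripper_width: 0.621
```

Request:
move_arm(
  increments="0.4 2 -0.6 0 0.0243 0.0615 0; 0.4 2 -0.6 0 0.0242 0.0615 0; 0.4 0 0 0 0 0 0; 0.4 0 0 0 0 0 0; 0.4 0 0 0 0 0 0; 0.4 0 0 0 0 0 0; 0.4 0 0 0 0 0 0; 0.4 0 0 0 0 0 0",
)

```text
t: 43.6
eef_pos: [0.5374, -0.2357, 0.1796]
tool_rot: [0.0, 0.994, -0.108, -0.001]
contact_force: [-0.3, -0.6, -4.5]
gripper_width: 0.617
```

```bash
cat > g.py <<'E'
from h import *
o,R=cur();e=o['eef_pos'];print('force',o['contact_force'],'w',o['gripper_width'],e)
p,d=vision.read_camera('wrist'); T,W=wcloud(d,R,e); h=cv2.cvtColor(p,cv2.COLOR_RGB2HSV)
D=disc(W,.18,.225,(e[0],e[1]),.035);print('tilt',D['tilt'],'hull',D['hull'])
g=(h[...,0]>12)&(h[...,0]<30)&(h[...,1]>90)&(W[...,2]>.19)&(W[...,2]<.22)&(np.hypot(W[...,0]-e[0],W[...,1]-e[1])<.02);print('gold',W[g].mean(0),g.sum())
cv2.imwrite('pics/last_w.png',p[:,:,::-1])
E
python3 g.py
```

```text
force [-0.31449496 -0.60879653 -4.50105363] w 0.6168250573549514 [ 0.53740455 -0.23565239  0.1795606 ]
tilt [-0.    0.13] hull [ 0.53680995 -0.23533214  0.20470915]
gold [ 0.53616912 -0.23518694  0.20509013] 860
```

Request:
move_arm(
  increments="0.4 0.7 -0.4 -1.2 0 0 0; 0.4 0 0 -1.2 0 0 0; 0.4 0 0 -1 0 0 0; 0.4 0 0 -0.6 0 0 0; 0.4 0 0 -0.4 0 0 0; 0.4 0 0 -0.2 0 0 0; 0.4 0 0 0 0 0 0; 0.4 0 0 0 0 0 0",
  newtons=30,
)

```text
t: 44.65
eef_pos: [0.5381, -0.2361, 0.1749]
tool_rot: [-0.0, 0.994, -0.108, -0.001]
contact_force: [-0.3, -0.8, -5.2]
gripper_width: 0.619
```

Request:
move_arm(
  increments="0.4 0 0 -0.2 0 0 0; 0.4 0 0 -0.2 0 0 0; 0.4 0 0 0 0 0 0; 0.4 0 0 0 0 0 0; 0.4 0 0 0 0 0 0; 0.4 0 0 0 0 0 0; 0.4 0 0 0 0 0 0; 0.4 0 0 0 0 0 0",
)

```text
t: 45.65
eef_pos: [0.5382, -0.2361, 0.1745]
tool_rot: [-0.0, 0.994, -0.108, -0.001]
contact_force: [-0.1, -0.1, -3.0]
gripper_width: 0.619
```

Request:
move_arm(
  increments="0.4 0 0 -0.25 0 0 0; 0.4 0 0 0 0 0 0; 0.4 0 0 0 0 0 0; 0.64 0 0 0 0 0 0; 0.67 0 0 0 0 0 0; 0.72 0 0 0 0 0 0; 0.85 0 0 0 0 0 0; 1 0 0 0 0 0 0",
  newtons=20,
)

```text
t: 46.65
eef_pos: [0.5382, -0.236, 0.1743]
tool_rot: [-0.0, 0.994, -0.108, -0.001]
contact_force: [0.2, -0.9, 0.2]
gripper_width: 1.003
```

```bash
python3 dl.py bb
```

```text
[ 0.53816533 -0.23604925  0.17427697] [ 7.97393545e-04 -1.11814452e-03  1.54267336e+00] [ 0.16686572 -0.91252676  0.17332222] [0.01012224 0.00906678 0.00097834] 1.0032503030336446
wrist [  5.58 -11.53] [ 0.53956696 -0.24093001  0.19900055] [ 0.53951745 -0.24054782  0.19908438] 0.02725309506058693
```

View pics/bb_w.png

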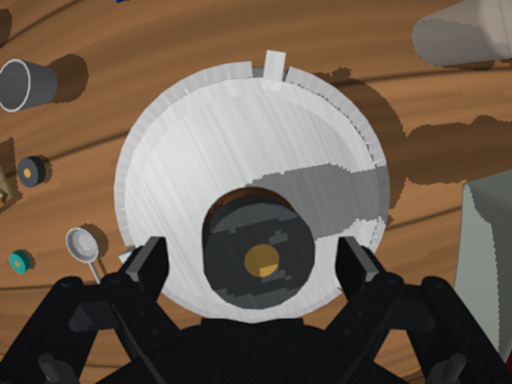

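```bash
python3 - <<'E'
from tilt import *
o,R=cur()
for i in range(2):
    n,z=tilt(R,o['eef_pos']);print(np.round(n[:2]*57.3,2),round(z,5),bot.get_obs()['t'])
E
```

```text
[  5.3  -10.63] 0.20026 46.8
[  4.9  -10.93] 0.20027 46.85
```

Request:
move_arm(
  increments="1 -1.1 0.3 -0.5 0.099 0.0472 0; 1 0 0 0 0.099 0.0473 0; 1 0 0 0 0 0 0; 0.7 0 0 0 0 0 0; 0.4 0 0 0 0 0 0; 0.4 0 0 0 0 0 0; 0.4 0 0 0 0 0 0; 0.4 0 0 3 0 0 0",
  newtons=40,
)

```text
t: 47.85
eef_pos: [0.5364, -0.2355, 0.1761]
tool_rot: [-0.093, 0.988, -0.107, -0.059]
contact_force: [0.2, 0.0, -5.2]
gripper_width: 0.623
```

Request:
move_arm(
  increments="0.4 0 0 3 -0.099 -0.0472 0; 0.4 -1.3 0.9 0 -0.099 -0.0473 0; 0.4 0 0 0 0 0 0; 0.4 0 0 0 0 0 0; 0.4 0 0 0 0 0 0; 0.4 0 0 0 0 0 0; 0.4 0 0 0 0 0 0; 0.4 0 0 0 0 0 0",
)

```text
t: 48.85
eef_pos: [0.5357, -0.235, 0.1796]
tool_rot: [-0.0, 0.994, -0.108, -0.001]
contact_force: [0.6, -0.9, -3.9]
gripper_width: 0.62
```

```bash
python3 g.py;  python3 - <<'E'
from h import *
o,R=cur();print(rv(des(0,-12.73),R))
E
```

```text
force [ 0.64275185 -0.93226648 -3.89981786] w 0.6203433461026312 [ 0.53571788 -0.2349773   0.17964205]
tilt [ 0.65 -0.58] hull [ 0.53650822 -0.2351932   0.20518908]
gold [ 0.53611962 -0.23494061  0.20556849] 886
[-0.00037099 -0.0014375  -0.00580723]
```

View pics/last_w.png

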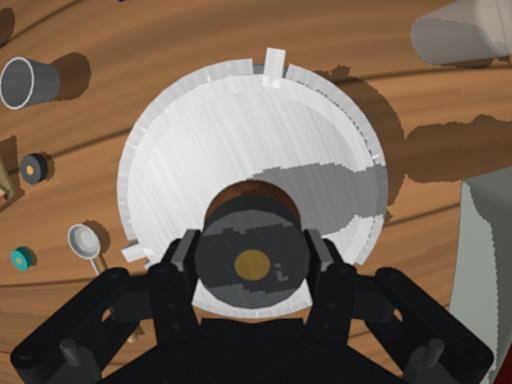

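Request:
move_arm(
  increments="0.4 -0.8 0.3 -1.5 -0.0101 -0.0113 0; 0.4 0 0 -1.2 0 0 0; 0.4 0 0 -1 0 0 0; 0.4 0 0 -0.7 0 0 0; 0.4 0 0 -0.4 0 0 0; 0.4 0 0 -0.3 0 0 0; 0.4 0 0 0 0 0 0; 0.4 0 0 0 0 0 0",
  newtons=30,
)

```text
t: 49.9
eef_pos: [0.535, -0.2346, 0.1747]
tool_rot: [0.004, 0.994, -0.108, 0.006]
contact_force: [0.1, -0.2, -4.4]
gripper_width: 0.617
```

```bash
python3 g.py
```

```text
force [ 0.14522399 -0.16658885 -4.39661686] w 0.6170096887580315 [ 0.5349632  -0.23457415  0.17465835]
tilt [-0.02  0.06] hull [ 0.53545583 -0.23441586  0.20023063]
gold [ 0.53506994 -0.23429382  0.20059743] 884
```

Request:
move_arm(
  increments="0.4 0 -0.1 -0.2 0 0 0; 0.4 0 0 -0.2 0 0 0; 0.4 0 0 -0.1 0 0 0; 0.4 0 0 0 0 0 0; 0.4 0 0 0 0 0 0; 0.4 0 0 0 0 0 0; 0.4 0 0 0 0 0 0; 0.4 0 0 0 0 0 0",
  newtons=20,
)

```text
t: 50.95
eef_pos: [0.5349, -0.2347, 0.1741]
tool_rot: [0.004, 0.994, -0.108, 0.006]
contact_force: [0.2, -0.5, -3.6]
gripper_width: 0.618
```

Request:
move_arm(
  increments="0.4 0 0 -0.2 0 0 0; 0.4 0 0 0 0 0 0; 0.4 0 0 0 0 0 0; 1 0 0 0 0 0 0; 1 0 0 0 0 0 0; 1 0 0 0 0 0 0; 1 0 0 0 0 0 0; 1 0 0 0 0 0 0",
)

```text
t: 51.95
eef_pos: [0.5349, -0.2347, 0.174]
tool_rot: [0.004, 0.994, -0.108, 0.006]
contact_force: [0.2, 0.5, -0.6]
gripper_width: 1.003
```

```bash
python3 dl.py cc; python3 g.py
```

```text
[ 0.53494183 -0.23471534  0.17396979] [1.08464924e-04 1.56591801e-02 1.54275829e+00] [ 0.24590694  0.49848224 -0.55697699] [ 0.00152643  0.02672491 -0.06876375] 1.0031919309171013
wrist [-6.76  2.32] [ 0.53242228 -0.23344591  0.1994071 ] [ 0.53239702 -0.23349371  0.19940604] 0.027401065453886986
force [-0.3067151  -0.07546694 -0.12746296] w 1.0016798189383143 [ 0.53495505 -0.23469288  0.17396398]
tilt [-6.5  3.7] hull [ 0.53247665 -0.2329453   0.19942488]
gold [ 0.53235466 -0.23285744  0.19980812] 784
```

View pics/cc_w.png

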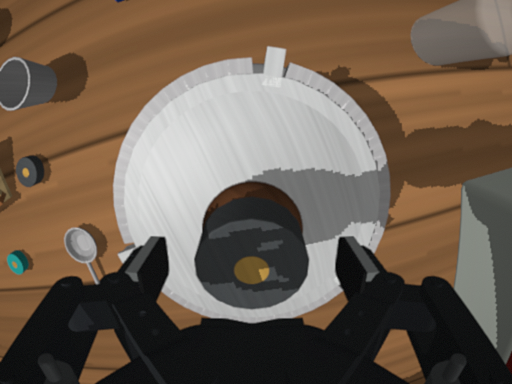

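```bash
python3 - <<'E'
from tilt import *
o,R=cur()
for i in range(3):
    n,z=tilt(R,o['eef_pos']);print(np.round(n[:2]*57.3,2),round(z,5),bot.get_obs()['t'])
E
```

```text
[-6.88  3.18] 0.19962 52.15
[-6.84  2.39] 0.19959 52.2
[-6.82  2.19] 0.19959 52.25
```

```bash
python3 - <<'E'
from h import *
z=np.load('m_o.npz');w=np.load('m_wrist.npz');T,W=wcloud(w['d'],z['R'],z['e'])
top=np.load('h_top.npz');C2=cloud('top',top['d']);s=np.load('m_side.npz');C3=cloud('side',s['d'])
for nm,C,k in(('wrist',W,(.5330,-.2344,.1560)),('top',C2,(.5330,-.2341,.1551)),('side',C3,(.5330,-.2350,.1562))):
    P=(C-np.array(k)).reshape(-1,3);P=P[(np.hypot(P[:,0],P[:,1])<.024)&(P[:,2]>.003)&(P[:,2]<.028)]*1e3
    zz=20*np.sqrt(np.clip(1-(P[:,0]**2+P[:,1]**2)/900,0,1)); r=P[:,2]-zz
    print(nm,len(P),'resid std',r.std())
    # binned residual map
    for y in range(-18,19,6):
        print(y,[ (round(float(np.median(r[m])),2) if (m:=(abs(P[:,0]-x)<3)&(abs(P[:,1]-y)<3)).sum()>4 else None) for x in range(-18,19,6)])
    m=np.hypot(P[:,0],P[:,1])<8
    Q=P[m];A=np.c_[Q[:,0]**2,Q[:,1]**2,Q[:,0],Q[:,1],np.ones(len(Q))]
    q,_,_,_=np.linalg.lstsq(A,Q[:,2],rcond=None);print('quad: R',-.5/q[0],-.5/q[1],'apex',-q[2]/2/q[0],-q[3]/2/q[1],len(Q))
E
```

```text
wrist 2935 resid std 0.6123990299290826
-18 [0.41, 0.44, 0.4, 0.46, 0.62, 0.77, 0.67]
-12 [0.29, 0.54, 0.33, 0.5, 0.49, 0.58, 0.65]
-6 [0.46, 0.27, 0.19, 0.46, 0.33, 0.53, 0.57]
0 [0.24, 0.29, 0.21, 0.11, 0.37, 0.46, 0.58]
6 [0.23, 0.23, 0.24, 0.36, 0.21, 0.43, 0.31]
12 [0.17, 0.22, 0.18, 0.37, 0.25, 0.34, 0.26]
18 [0.19, 0.08, 0.15, 0.17, 0.33, 0.24, 0.53]
quad: R 57.20113327128417 52.483692264451456 apex 0.9204248926789171 -0.10007851497184958 348
top 476 resid std 1.2697533661715608
-18 [None, 0.63, -0.25, 0.39, -0.33, 0.08, None]
-12 [0.54, 0.41, -0.29, 0.31, 0.39, -0.25, 0.02]
-6 [0.25, -0.58, 0.07, -0.39, -0.8, -0.35, 0.01]
0 [-1.17, -0.55, -0.13, -0.99, -0.18, -0.42, -0.22]
6 [-0.07, -0.2, -0.02, -0.13, -0.12, -0.7, -0.15]
12 [-0.1, -0.2, -0.15, -0.39, 0.51, -0.28, -0.71]
18 [None, -0.12, -0.06, -0.0, 0.99, 0.47, None]
quad: R 200.7473698983755 39.21072363398615 apex 5.029736266386938 1.166266380851157 56
side 232 resid std 1.1320974760133522
-18 [None, None, None, None, None, None, None]
-12 [None, None, None, None, None, None, None]
-6 [-0.14, None, -0.08, None, None, 0.27, None]
0 [None, -0.12, None, None, 0.52, -0.27, None]
6 [0.57, -0.4, -0.9, 0.02, -0.28, None, -0.07]
12 [0.59, -0.25, -0.41, -0.19, None, -0.23, None]
18 [None, 0.84, -1.16, 0.28, 1.27, -0.36, None]
quad: R 25.026805457727438 23.960056707834553 apex 1.4886146463072358 0.3699162284525281 26
```

```bash
python3 - <<'E'
from h import *
o,R=cur();e=o['eef_pos']
p,d=vision.read_camera('wrist');np.savez('dd.npz',p=p,d=d,R=R,e=e);T,W=wcloud(d,R,e);h=cv2.cvtColor(p,cv2.COLOR_RGB2HSV)
kc=W[(h[...,1]>90)&(W[...,2]>.146)&(W[...,2]<.172)&(np.hypot(W[...,0]-.533,W[...,1]+.235)<.05)]
f=lambda x:(np.linalg.norm((kc-x)/[.03,.03,.02],axis=1)-1)*.025
r=least_squares(f,(.533,-.235,.156),loss='soft_l1',f_scale=.001);print('knob',r.x,len(kc))
D=disc(W,.18,.225,(.532,-.2345),.035);print(D['tilt'],D['hull'],D['mec'],o['t'])
m=np.zeros((384,512),bool); m[250:285,215:290]=1
print(planefit(W[m]))
# lid edge/lug
rr=np.hypot(W[...,0]-.533,W[...,1]+.2345);mm=(rr<.1)&(rr>.05)&(abs(W[...,2]-.1265)<.004);print(planefit(W[mm])[:2])
E
```

```text
knob [ 0.53274737 -0.23437315  0.15639765] 1262
[-6.74  2.83] [ 0.53238642 -0.23332929  0.19937786] [ 0.5322508 -0.2330407  0.1993474] 52.25
(array([ 0.53338263, -0.23407583,  0.19956872]), array([-0.11646722,  0.0499582 ,  0.99193728]), np.float64(0.0005177146718450495), 2568)
(array([ 0.55839154, -0.23998772,  0.12561755]), array([4.49794809e-04, 5.42064982e-04, 9.99999752e-01]))
```

Request:
move_arm(
  increments="1 0 0 4 0 0 0; 1 0 0 8 0 0 0; 1 0 0 15 0 0 0; 1 0 0 25 0 0 0; 1 0 0 30 0 0 0; 1 0 0 20 0 0 0; 1 0 0 10 0 0 0; 1 0 0 0 0 0 0",
)

```text
t: 53.3
eef_pos: [0.5352, -0.2348, 0.2868]
tool_rot: [0.005, 0.994, -0.108, 0.006]
contact_force: [-0.0, -0.0, 0.1]
gripper_width: 1.001
```

```bash
python3 - <<'E'
from h import *
o,R=cur();e=o['eef_pos'];print(o['t'],e,o['contact_force'])
for i in range(2):
  p,d=vision.read_camera('wrist');T,W=wcloud(d,R,e);D=disc(W,.18,.225,(.532,-.2345),.04);print(D['tilt'],D['hull'],np.degrees(np.arccos(D['n'][2])))
cv2.imwrite('pics/ee_w.png',p[:,:,::-1])
p,d=vision.read_camera('side');D=disc(cloud('side',d),.18,.225,(.532,-.2345));print(D['tilt'],D['hull'])
cv2.imwrite('pics/ee_s.png',cv2.resize(p[60:160,270:390],(720,600),interpolation=cv2.INTER_CUBIC)[:,:,::-1])
E
```

```text
53.3 [ 0.53522523 -0.23475828  0.2868279 ] [-0.04921138 -0.03218508  0.06699951]
[-6.74  2.85] [ 0.53261491 -0.2332702   0.19930944] 7.339203506130482
[-6.91  2.86] [ 0.53321169 -0.23340941  0.2002679 ] 7.496865596034815
[-7.53  3.51] [ 0.53210239 -0.2327087   0.19931687]
```

View pics/ee_s.png

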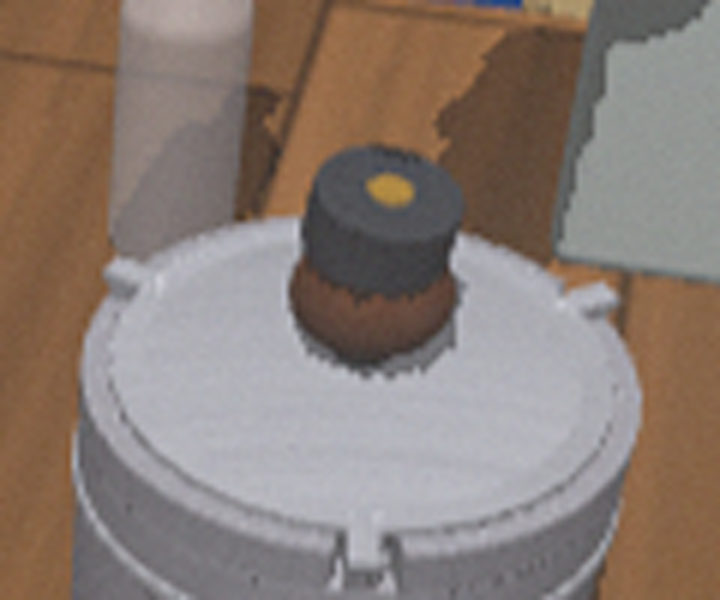

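View pics/ee_w.png

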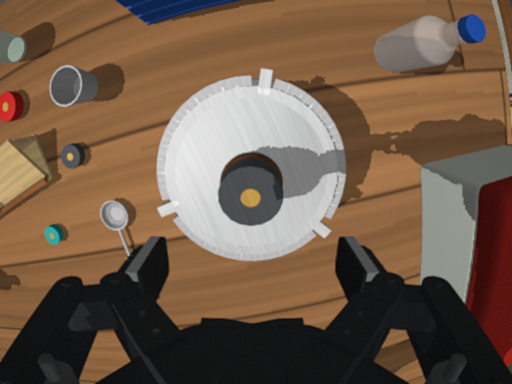

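```bash
python3 - <<'E'
from h import *
p,d=vision.read_camera('top');cv2.imwrite('pics/ff_t.png',p[:,:,::-1])
o=bot.get_obs();print(o['t'],o['contact_force'])
bot.hand_in()
E
```

```text
53.5 [0.81352713 0.11770973 0.05335307]
the job is handed in; nothing more can be done
```

View pics/ff_t.png

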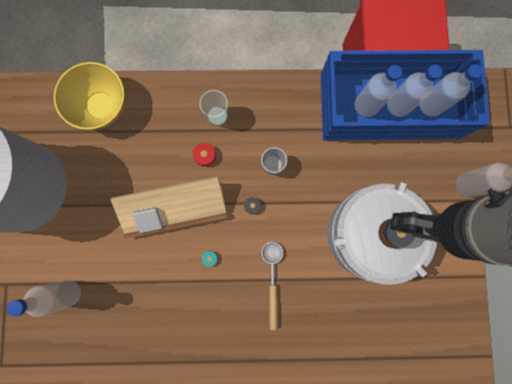

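I closed the lid and balanced the weight on its knob, then handed in at 53.5 s. **The weight is not level: it leans about 7.4°**, so the "level" part of the task is not fully met.

- **Lid:** I turned it by the knob about 53° counter-clockwise until the lugs dropped into the notches. The knob centre fell from 164 to 156 mm and the lid plane measures level, so it is fully down. This was done before I touched the weight.
- **Weight:** I took the larger dark disc from the stand and set it on the knob four times. Each time it was level to within about 0.5° while held and rested lightly on the knob before I let go. Three of the four releases settled at a lean of about 7–7.5° towards the robot.
- **The other release:** I set the disc about 4 mm to one side, and it leaned about 12°. I regrasped it and placed it again.
- **Final state:** The disc has stayed put on the knob since the last release. Its centre is within about 1–2 mm of the knob's axis, and the gripper is open, clear above it and touching nothing.

The lean does not match my measurements, which put the disc centred on a smooth dome. I could not establish the cause. About 12 s remained, but I did not try a fifth placing because I had no position likely to do better.

The last top view shows the tin, the cup and the look-alikes where they started.

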